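# Lock the lamp in its housing and hold the cover over the screw holes

### The arm

A 6-joint arm with a two-finger parallel gripper is mounted at the origin on the work surface; the furniture and walls round the work are solid. World frame = base frame: x ahead of the robot, y to its left, z up, the work surface at z = 0. Lengths are in m, angles in degrees, forces in N, time in s.
With the tool pointing down it reaches from about 0.35 to 0.975 m from the base axis. Payload 17.4 kg.
Tool frame: the origin (TCP) lies between the finger pads; the fingertips stand 17 mm ahead of it and the grasp point (between the pads) lies 2 mm behind it (tip_reach is the distance from the TCP to the fingertips, in m); z points along the fingers, y is the direction in which the jaws open and shut (so a half turn about z gives the same grasp; the last joint's range is limited). The gripper opens to 85 mm and grips with 20 to 120 N. Pads are 22 mm wide; open, the fingers measure 114 mm over their backs; the gripper's body (76 mm by 85 mm) begins 54 mm behind the grasp point. The pads swing forward as they close: fully open they stand 13 mm farther back than shut.
Start: joints at [66.99, 6.646, 82.598, -0, 90.757, -2.166], TCP at [0.24, 0.631, 0.248] pointing down, gripper open.
Joint ranges: [-162.19, 162.19], [-47.58, 125.68], [4.15, 143.07], [-65.23, 245.23], [0.69, 171.88], [-170.13, 170.13]. Speed limits (degrees/s): [108.29, 108.29, 127.2, 180, 180, 180].

### API

Orientations are given as a 3x3 rotation matrix whose columns are the frame's x, y, z axes.
In Python, from plant import read_state, grab_frame, close_job, tip_reach gives the robot as it stands. The module is installed in compiled form; this text tells all that it offers.
- The arm moves only by the tool apply_moves, never from a script. Its argument "motion" is a list of rows, each a list of 7 numbers: the shift along the tool's x, y, z in m, then the turn, a rotation vector about the tool's x, y, z in rad, then the opening, from 0 (shut) to 1 (fully open). A call has 1 to 5 rows; each row shifts and turns the pose as measured when the row begins, along the tool's axes as they then stand; what a row does not reach is not made up. A row lasts 1/10 s, in which the tool goes at most 50 mm and 8.59 degrees, less where a joint would pass 70% of its speed; a pose out of reach is approached as far as the arm can. A call is refused whole if a number of a shift passes 0.05 or a number of a turn 0.15, either way. A call with a gripper value outside its range is refused whole. The fingers move at their own pace and stop on an object; "grip_force" is the grip in N (left out, the last holds). Time passes only in rows, so rows that do not move let the fingers close. It gives the time, the measured TCP pose, the force and the opening at its end, in the units of the state.
- read_state(): the state, without advancing time (a new reading comes with each control period).
- grab_frame(name): name is "scene" or "top" or "wrist"; returns a dict with "pixels" (384x512x3 uint8, blue, green, red), "K" (3x3 intrinsics, pixels), "k1" (the pictures are not rectified: a ray, as slopes to the right and down, at radius r is drawn at 1 + k1 r^2 times it, then the intrinsics apply), "world_from_camera" (4x4, takes a point from camera to world coordinates). Camera axes: x right, y down, z forward; pixel columns grow to the right and rows downward; lengths in m; the calibration is good to about 2 mm. A picture is of the moment at which its call begins. There is no depth.
- close_job(): hands the job in, once; it reports no verdict.
The state is a dict: "clock": time; "joints": joint angles; "joint_vel": joint speeds; "joint_torque": joint torques, N m; "eef_pos": TCP position; "ee_rot": TCP orientation; "force": force on the tool from outside, world axes, zero at the start; "moment": the same for the moment, N m; "finger_gap": opening from 0.0 (shut) to 1.0 (fully open).
Only numpy, scipy, OpenCV 4.12 (cv2) and the standard library are available. Lean on these libraries where they do the work, as an engineer would, in place of code of your own. Each camera call takes 0.05 s, during which the arm holds its last target.

### The job

Close up the small lamp housing: press the lamp in it fully down by its grip bar and turn it clockwise (seen from above) to its stop so that it stays locked down. Then pick up the loose aluminium cover plate by its handle and finish while still holding it, level, still and about a centimetre above the housing's flange without touching it, with each of its four holes straight over a threaded hole, so that a colleague can put the screws in. Leave the other things on the worktop where they are.

Things in the scene. Friction and masses are not known exactly. Their poses are not given: they have to be found in the camera images.
- housing: fixed lamp housing, an open-topped white box 130 mm (its x) x 110 mm (its y) x 70 mm high with an aluminium flange on top; the flange has a round opening of 88 mm diameter in the middle, in which the lamp sits, and a threaded hole of 5 mm in each corner at x = +-52, y = +-42 mm. Origin: centre of its underside, on the worktop; z up. It may stand left or right of the cover.
- flange (a point): centre of the flange's upper face, 70 mm above the worktop, on the lamp's axis; axes as the housing's
- thread_1 (a point): mouth of the threaded hole at x = +52, y = +42 mm of the housing, on the flange's upper face
- thread_3 (a point): mouth of the diagonally opposite threaded hole, at x = -52, y = -42 mm of the housing
- lamp_bar (a point): centre of the top face of the lamp's grip bar, on the lamp's vertical axis. The bar is 36 mm long (its x), 16 mm wide (its y; pinch it across this width) and 20 mm high, and stands on a grey disc of 66 mm diameter. At the start the bar lies along the housing's long x axis and its top is 77 mm above the worktop (7 mm above the flange); pressed down fully it is 65 mm (5 mm below the flange). There is free room all round the bar down to the disc, out to the 88 mm opening
- lamp_press (a joint): how far the lamp is pressed down, m: 0 sprung up (as found), 0.012 at the bottom stop. A spring pushes back with about 2 to 3.5 N and lifts the lamp again if it is let go unlocked. The lamp cannot be turned until it is pressed more than about 0.010; locked, it rests at about 0.010
- lamp_turn (a joint): how far the lamp is turned clockwise seen from above (about minus z), rad: 0 as found, 1.05 (60 degrees) at the stop. It turns easily (about 0.03 N m) while pressed down, and stays where it is turned to, held down by two lugs
- cover: loose cover plate of bare aluminium, 130 mm (its x) x 110 mm (its y) x 4 mm, 0.14 to 0.28 kg, lying flat on the worktop, handle up, with a round through hole of 13 mm in each corner at x = +-52, y = +-42 mm. Origin: centre of its underside; z up. It fits the housing either way round (half a turn)
- handle (a point): centre of the top face of the cover's handle, 36 mm above the plate's underside. The handle is a straight bar along the cover's x, 62 mm long, 14 mm wide (along the cover's y; pinch it across this width), its sides from 16 to 36 mm above the plate's underside, on two legs
- hole_1 (a point): centre of the cover's hole at x = +52, y = +42 mm, at the underside
- hole_3 (a point): centre of the cover's diagonally opposite hole, at x = -52, y = -42 mm, at the underside
- ball_pen: ball pen, 145 mm long, 12 mm thick, lying on the worktop between housing and cover; leave alone
- vial_a: small upright screw vial, 17 mm wide, 52 mm high, origin under it; leave alone
- vial_b: another such vial, behind the work; leave alone

How it is judged (in metres and radians):
On the way, in this order (a step that is already met when the one before it is completed fails the run):
1. the lamp is pressed down and turned to its stop (value of joint lamp_turn above 0.9 rad and value of joint lamp_press above 0.007 m), for 0.2 s.
2. the cover hovers over the flange with its holes aligned (((horizontal distance between hole_1 and thread_1 below 0.004 m and horizontal distance between hole_3 and thread_3 below 0.004 m) or (horizontal distance between hole_1 and thread_3 below 0.004 m and horizontal distance between hole_3 and thread_1 below 0.004 m)) and z of cover in the frame of flange between 0.004 and 0.025 m and angle between cover's own z axis and vertical below 0.08 rad and contact force between cover and housing below 0.1 N and contact force between the fingers and cover above 1 N and linear speed of cover below 0.02 m/s), for 0.2 s.
At the end, for the whole second after the job is handed in: The lamp is locked (pressed more than 7 mm, turned more than 0.9 rad) and the gripper holds the cover, right way up and level within 0.08 rad, its underside 4 to 25 mm above the flange, at rest, not touching the housing, each hole within 4 mm (horizontally) of a threaded hole, either way round (all of step 1 and all of step 2); the arm keeps its last pose, push and grip.
It fails at once if the pen or a vial is pushed more than 30 mm or a vial is knocked over (distance of any of ball_pen, vial_a, vial_b from where it was at the start of the episode above 0.03 m or angle between any of vial_a, vial_b's own z axis and vertical above 0.5 rad).
It also fails if it takes over 56 s, if anything falls off the work surface, if the arm or the gripper's body presses on something with over 40 N, if the wrist force passes 120 N, or if a joint passes its speed limit or range.

## Working session

There is one attempt and no reset: what is moved stays moved. The work goes in short steps, Python scripts to look and compute and a tool call to move; the robot and the scene stay as the last step left them, time stands still between calls to the robot, and variables do not carry over. Pictures are saved under pics/ and viewed, and the job is handed in when it is done.

Besides the shell and the picture viewer there is one more tool, called as name(argument=value, ...), one argument or row to a line, values as JSON. apply_moves: Moves the arm, as the interface text tells. Its arguments: {"type":"object","properties":{"motion":{"type":"array"},"grip_force":{"type":"number"}},"required":["motion"]}

```bash
mkdir -p pics; ls
python3 - <<'E'
from plant import *
import cv2
s=read_state();print(s); print(tip_reach)
for n in ["scene","top","wrist"]:
    f=grab_frame(n);cv2.imwrite(f"pics/{n}0.png",f["pixels"]);print(n,f["K"],f["k1"],f["world_from_camera"])
E
```

```text
pics
{'clock': 0.0, 'joints': array([ 6.69904885e+01,  6.67275046e+00,  8.26356571e+01, -1.34639641e-03,
        9.07566005e+01, -2.16789201e+00]), 'joint_vel': array([-6.05176508e-02, -8.51542971e-04,  2.94458223e-02, -5.84114670e-05,
        3.18554071e-02, -6.76909238e-02]), 'joint_torque': array([-7.01045465e-04, -7.31946802e+01, -6.32521176e+01, -1.12506157e-04,
        6.26257257e-03,  4.96898804e-05]), 'eef_pos': array([0.24012504, 0.63065851, 0.2475793 ]), 'ee_rot': array([[-9.34567372e-01,  3.55785961e-01, -4.21871424e-04],
       [ 3.55786211e-01,  9.34566778e-01, -1.05352073e-03],
       [ 1.94391329e-05, -1.13468213e-03, -9.99999356e-01]]), 'force': array([-0.5046896,  0.0171987, -0.1696039]), 'moment': array([ 0.02902564, -0.01357226, -0.03493076]), 'finger_gap': 1.0007298422726072}
0.017
scene [[458.77223664   0.         261.44942881]
 [  0.         458.77223664 196.46400047]
 [  0.           0.           1.        ]] 0.0270975019170162 [[-0.81801207 -0.45937737  0.34616281  0.2825938 ]
 [-0.57500576  0.63739233 -0.51293216  0.40027502]
 [ 0.01498791 -0.6186303  -0.78553925  0.75436699]
 [ 0.          0.          0.          1.        ]]
top [[357.88961701   0.         252.83626968]
 [  0.         357.88961701 193.14668267]
 [  0.           0.           1.        ]] -0.00602711992802808 [[-0.0225648  -0.99052398  0.13547351  0.46378441]
 [-0.99956916  0.01980856 -0.02165902 -0.04937825]
 [ 0.01877024 -0.13590388 -0.9905442   0.93524405]
 [ 0.          0.          0.          1.        ]]
wrist [[269.99375467   0.         256.54196341]
 [  0.         269.99375467 188.62711009]
 [  0.           0.           1.        ]] -0.0038280762697968165 [[ 0.35548259  0.88907542  0.28840427  0.16692789]
 [ 0.93468217 -0.33774961 -0.11088034  0.65969757]
 [-0.00117255  0.30898235 -0.95106705  0.37328595]
 [ 0.          0.          0.          1.        ]]
```

View pics/scene0.png

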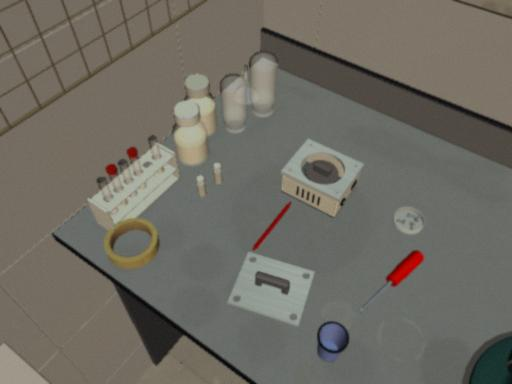

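View pics/top0.png

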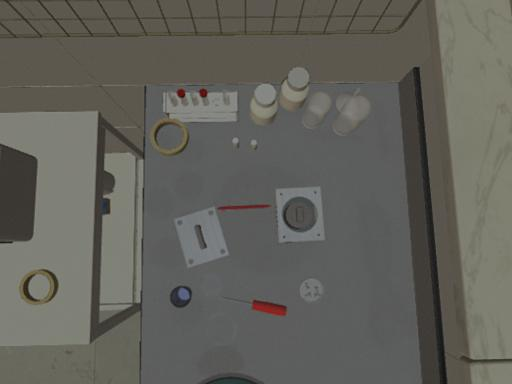

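View pics/wrist0.png

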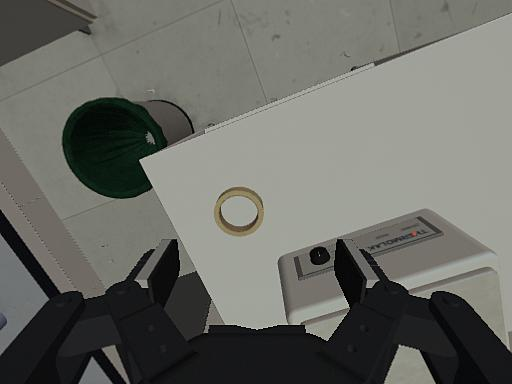

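The scene view shows the housing at about (322,177) and the cover at (272,288), with the pen between them and vials at (201,186) and (218,173). In the top view the housing is at (300,214) and the cover at (201,237). The wrist camera doesn't see the work yet. I'll segment next.

```bash
cat > h.py <<'E'
import numpy as np, cv2, glob
from plant import *
def und(f,uv):
    K=f["K"];k=f["k1"];p=(np.asarray(uv,float)-[K[0,2],K[1,2]])/[K[0,0],K[1,1]]
    d=np.array([k,0,0,0,0]); return cv2.undistortPoints(np.asarray(uv,float).reshape(-1,1,2),K,d).reshape(-1,2)
def ray(f,uv):
    T=f["world_from_camera"];p=und(f,uv);d=np.c_[p,np.ones(len(p))]@T[:3,:3].T
    return T[:3,3],d
def onz(f,uv,z):
    c,d=ray(f,uv);return c+d*((z-c[2])/d[:,2])[:,None]
def tri(obs):
    A=np.zeros((3,3));b=np.zeros(3);L=[]
    for f,uv in obs:
        c,d=ray(f,[uv]);d=d[0]/np.linalg.norm(d[0]);P=np.eye(3)-np.outer(d,d);A+=P;b+=P@c;L.append((c,P))
    x=np.linalg.solve(A,b);return x,[float(np.linalg.norm(P@(x-c))) for c,P in L]
def proj(f,X):
    T=np.linalg.inv(f["world_from_camera"]);c=np.atleast_2d(X)@T[:3,:3].T+T[:3,3]
    return cv2.projectPoints(c.reshape(-1,1,3),np.zeros(3),np.zeros(3),f["K"],np.array([f["k1"],0,0,0,0]))[0].reshape(-1,2)
def crop(im,x0,y0,x1,y1,s,name):
    cv2.imwrite(name,cv2.resize(im[y0:y1,x0:x1],None,fx=s,fy=s,interpolation=cv2.INTER_CUBIC))
E
python3 - <<'E'
from h import *
a=cv2.imread("pics/scene0.png");crop(a,220,130,370,330,3,"pics/sc1.png")
a=cv2.imread("pics/top0.png");crop(a,165,175,335,275,4.5,"pics/tc1.png")
E
```

```text
(no output)
```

View pics/sc1.png

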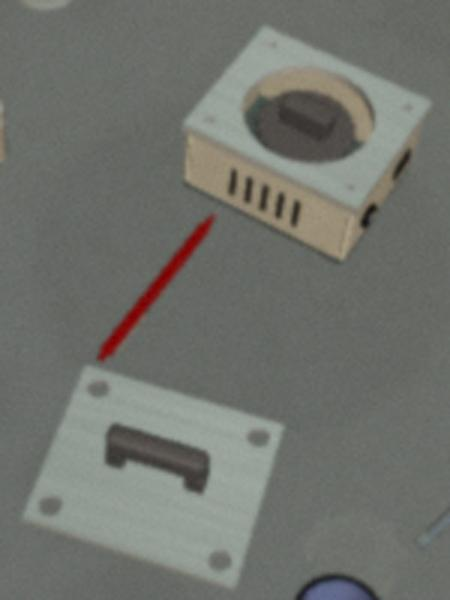

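View pics/tc1.png

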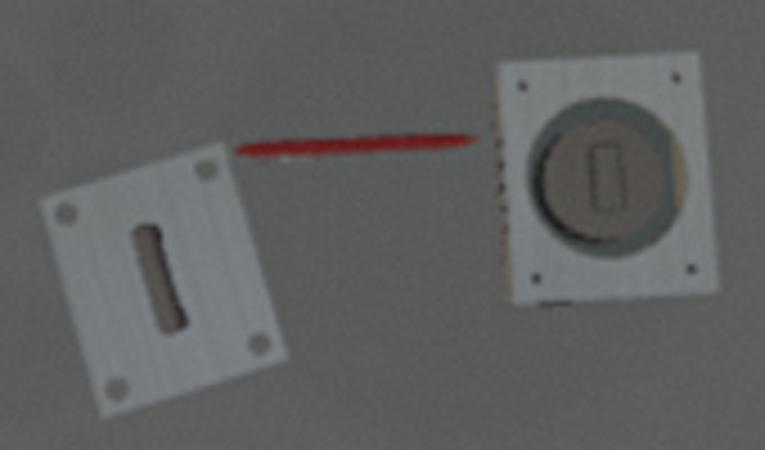

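The scene crop shows the housing's thread holes and opening, and the cover's four holes and handle. The top crop shows the same things. I'll take the corners of the bright regions and the holes by masks and triangulate them across the two views.

```bash
cat > m1.py <<'E'
from h import *
fs={n:grab_frame(n) for n in["scene","top"]}
def toPx(p,o,s): return [(p[0]+.5)/s-.5+o[0],(p[1]+.5)/s-.5+o[1]]
S=lambda x,y:toPx((x,y),(220,130),3); T=lambda x,y:toPx((x,y),(165,175),4.5)
pairs={ # approx by eye in crops (scene,top)
'cover hole A':(S(97,388),T(205,170)),'cover hole B':(S(50,506),T(66,214)),'cover hole C':(S(220,560),T(117,389)),'cover hole D':(S(258,437),T(259,345)),
'thr a':(S(272,45),T(676,77)),'thr b':(S(209,120),T(523,86)),'thr c':(S(351,187),T(536,278)),'thr d':(S(408,107),T(691,268)),
}
R={}
for k,(a,b) in pairs.items():
    x,e=tri([(fs['scene'],a),(fs['top'],b)]);R[k]=x;print(k,x.round(4),np.round(e,4))
for g in(['cover hole A','cover hole B','cover hole C','cover hole D'],['thr a','thr b','thr c','thr d']):
    P=np.array([R[k] for k in g]);print(P.mean(0).round(4),np.linalg.norm(np.diff(P[[0,1,2,3,0]],axis=0),axis=1).round(4))
    v=(P[2]+P[3]-P[0]-P[1]) ; 
    for i,j in((0,1),(1,2),(2,3),(3,0)): d=P[j]-P[i];print(np.degrees(np.arctan2(d[1],d[0])).round(1),end=' ')
    print()
E
python3 m1.py
```

```text
cover hole A [0.5426 0.0424 0.0024] [0.0004 0.0004]
cover hole B [0.5189 0.1228 0.0006] [0.0005 0.0005]
cover hole C [0.4187 0.0932 0.0017] [0.0006 0.0006]
cover hole D [0.442  0.0125 0.0018] [0.0001 0.0001]
thr a [ 0.5823 -0.2211  0.0673] [0.0007 0.0007]
thr b [ 0.5796 -0.137   0.0669] [0.0001 0.0001]
thr c [ 0.4748 -0.1407  0.0684] [0.001 0.001]
thr d [ 0.4781 -0.2246  0.0674] [0.0012 0.0012]
[0.4806 0.0677 0.0016] [0.0838 0.1046 0.084  0.1049]
106.4 -163.5 -73.8 16.6 
[ 0.5287 -0.1809  0.0675] [0.0841 0.1049 0.0839 0.1043]
91.9 -178.0 -87.7 1.9
```

Holes come out 84 x 105 mm apart, at z 0.002 on the cover and 0.067 on the flange. These match the given sizes to within the calibration (84 x 104; 0 and 0.070).

- **Housing:** centre (0.529, -0.181), yaw about 2°.
- **Cover:** centre (0.481, 0.068), yaw about 16.5°.

Moving over to the housing.

apply_moves(
  motion=[
    [-0.03, -0.035, 0, 0, 0, 0, 1],
    [-0.03, -0.035, 0, 0, 0, 0, 1],
    [-0.03, -0.035, 0, 0, 0, 0, 1],
    [-0.03, -0.035, 0, 0, 0, 0, 1],
    [-0.03, -0.035, 0, 0, 0, 0, 1],
  ],
)

```text
clock: 0.75
eef_pos: [0.318, 0.4104, 0.245]
ee_rot: [[-0.937, 0.35, -0.002], [0.35, 0.937, -0.003], [0.001, -0.004, -1.0]]
force: [1.2, 0.7, 1.2]
finger_gap: 1.001
```

apply_moves(
  motion=[
    [-0.03, -0.035, 0, 0, 0, 0, 1],
    [-0.03, -0.035, 0, 0, 0, 0, 1],
    [-0.03, -0.035, 0, 0, 0, 0, 1],
    [-0.03, -0.035, 0, 0, 0, 0, 1],
    [-0.03, -0.035, 0, 0, 0, 0, 1],
  ],
)

```text
clock: 1.25
eef_pos: [0.3979, 0.185, 0.2459]
ee_rot: [[-0.937, 0.348, 0.0], [0.348, 0.937, -0.002], [-0.001, -0.002, -1.0]]
force: [0.9, 0.9, 0.4]
finger_gap: 1.0
```

apply_moves(
  motion=[
    [-0.03, -0.035, 0, 0, 0, 0, 1],
    [-0.03, -0.035, 0, 0, 0, 0, 1],
    [-0.03, -0.035, 0, 0, 0, 0, 1],
    [-0.03, -0.035, 0, 0, 0, 0, 1],
    [-0.03, -0.035, 0, 0, 0, 0, 1],
  ],
)

```text
clock: 1.75
eef_pos: [0.4782, -0.0411, 0.2478]
ee_rot: [[-0.938, 0.348, 0.004], [0.348, 0.938, -0.002], [-0.005, -0.0, -1.0]]
force: [1.5, 0.2, -0.1]
finger_gap: 0.997
```

apply_moves(
  motion=[
    [-0.032, -0.038, 0, 0, 0, 0, 1],
    [-0.032, -0.038, 0, 0, 0, 0, 1],
    [-0.03, -0.036, 0, 0, 0, 0, 1],
    [0, 0, 0, 0, 0, 0, 1],
  ],
)

```text
clock: 2.15
eef_pos: [0.5273, -0.1865, 0.2477]
ee_rot: [[-0.936, 0.352, 0.005], [0.352, 0.936, -0.002], [-0.005, -0.001, -1.0]]
force: [0.3, 0.5, 0.1]
finger_gap: 0.999
```

apply_moves(
  motion=[
    [0, 0, 0, 0, 0, -0.13, 1],
    [0, 0, 0, 0, 0, -0.13, 1],
    [0, 0, 0, 0, 0, -0.13, 1],
    [0, 0, 0, 0, 0, 0, 1],
  ],
)

```text
clock: 2.55
eef_pos: [0.527, -0.1877, 0.2467]
ee_rot: [[-0.999, -0.04, 0.003], [-0.04, 0.999, -0.001], [-0.003, -0.001, -1.0]]
force: [0.8, 0.4, 0.4]
finger_gap: 1.0
```

Run:
```python
from h import *
f=grab_frame("wrist");cv2.imwrite("pics/w1.png",f["pixels"]);s=read_state();print(s['eef_pos'],s['ee_rot'],s['joints'])
import pickle;pickle.dump(f,open("w1.pkl","wb"))
```

```text
[ 0.52701879 -0.18769153  0.24680515] [[-0.99936441 -0.03552426  0.00296697]
 [-0.03552859  0.99936765 -0.00141954]
 [-0.00291466 -0.00152405 -0.99999459]] [-2.22098747e+01 -7.91807201e+00  9.71809845e+01 -1.10415010e-02
  9.05489611e+01 -1.14245947e+02]
```

View pics/w1.png

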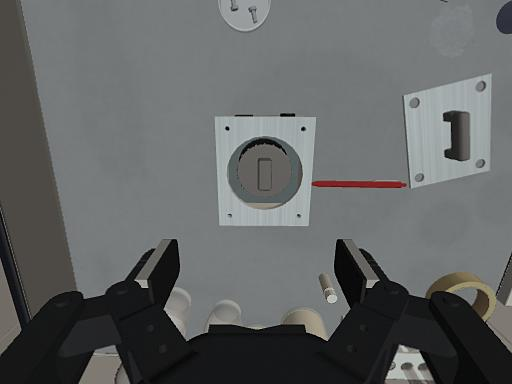

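The wrist view shows the housing from above: thread holes at about (228,129), (303,129), (230,215) and (299,215), and the bar at (265,174). The cover is at the right with its handle at (457,135). I'll triangulate these with the top and scene views.

```bash
cat > m2.py <<'E'
from h import *
import pickle
f=pickle.load(open("w1.pkl","rb"));im=f["pixels"]
crop(im,205,105,325,235,6,"pics/w1c.png")
crop(im,390,65,505,195,5,"pics/w1d.png")
g=cv2.cvtColor(im,cv2.COLOR_BGR2GRAY)
def blob(u,v,r,thr=None):
    p=g[v-r:v+r+1,u-r:u+r+1].astype(float);t=np.median(p[[0,-1]]) ;w=np.clip(t-15-p,0,None)
    yy,xx=np.mgrid[-r:r+1,-r:r+1];return [u+(w*xx).sum()/w.sum(),v+(w*yy).sum()/w.sum()]
th=[blob(u,v,4) for u,v in((228,129),(303,129),(230,215),(299,215))]
print(np.round(th,1));P=onz(f,th,.070);print(P.round(4),P.mean(0).round(4))
d=P[[2,3]]-P[[0,1]];print(np.degrees(np.arctan2(d[:,1],d[:,0])),np.linalg.norm(d,axis=1),np.linalg.norm(P[1]-P[0]))
ch=[blob(u,v,7) for u,v in((415,103),(481,86),(480,163),(419,177))]
print(np.round(ch,1));P=onz(f,ch,.003);print(P.round(4),P.mean(0).round(4))
d=P[[2,3]]-P[[1,0]];print(np.degrees(np.arctan2(d[:,1],d[:,0])),np.linalg.norm(d,axis=1),np.linalg.norm(P[1]-P[0]))
print(proj(f,[read_state()['eef_pos']]))
E
python3 m2.py
```

```text
[[226.9 128. ]
 [302.8 128.5]
 [229.7 214.8]
 [298.4 215.2]]
[[ 0.4787 -0.2219  0.07  ]
 [ 0.4759 -0.1386  0.07  ]
 [ 0.5821 -0.2179  0.07  ]
 [ 0.5792 -0.1343  0.07  ]] [ 0.529  -0.1782  0.07  ]
[2.21859988 2.3617531 ] [0.10349118 0.10344431] 0.08335062617310215
[[414.7 102.5]
 [481.4  85.7]
 [480.7 163.2]
 [419.7 177.3]]
[[0.4427 0.0154 0.003 ]
 [0.4189 0.0964 0.003 ]
 [0.5191 0.1257 0.003 ]
 [0.5429 0.045  0.003 ]] [0.4809 0.0706 0.003 ]
[16.30126106 16.43225645] [0.10439298 0.10438975] 0.08441159352599589
[[255.31825322 255.85870205]]
```

View pics/w1c.png

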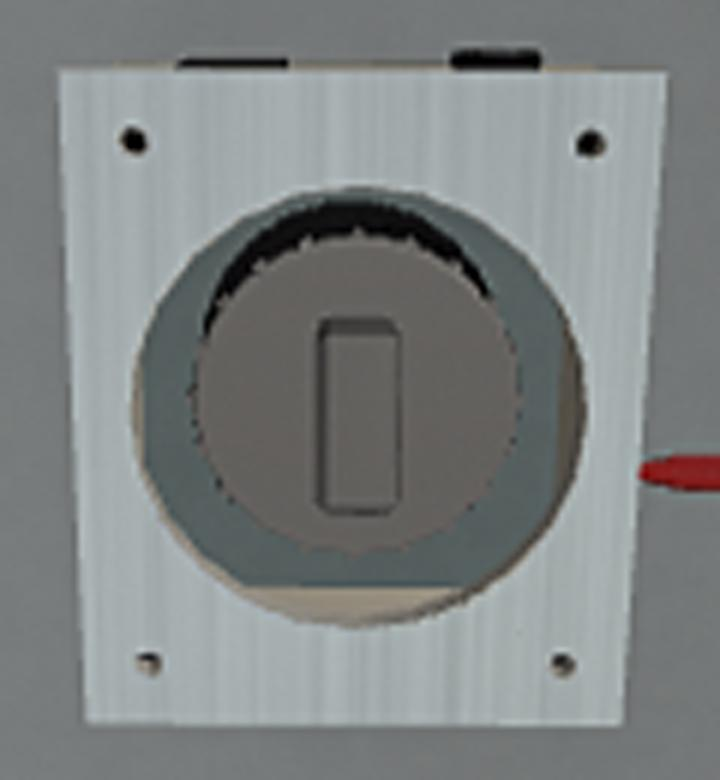

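View pics/w1d.png

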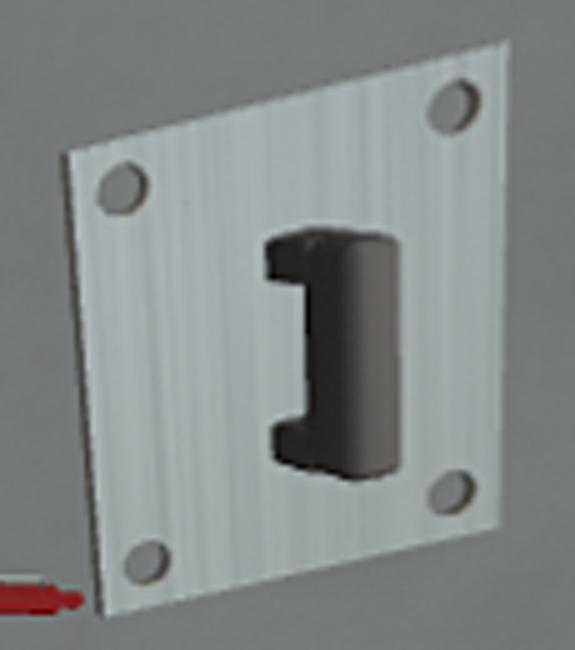

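The wrist and fixed cameras agree in x and yaw and differ by 2.7 mm in y. I'll check the bar and handle tops across two views.

```bash
cat > m3.py <<'E'
from h import *
import pickle
w=pickle.load(open("w1.pkl","rb"))
t={'pixels':cv2.imread('pics/top0.png')};ft=grab_frame("top");fs=grab_frame("scene")
q=lambda x,y,ox,oy,s:[(x+.5)/s-.5+ox,(y+.5)/s-.5+oy]
W=lambda x,y:q(x,y,205,105,6);T=lambda x,y:q(x,y,165,175,4.5);D=lambda x,y:q(x,y,390,65,5);S=lambda x,y:q(x,y,220,130,3)
for n,o in {'bar':[(w,W(364,422)),(ft,T(608,178))],'handle t/w':[(w,D(376,355)),(ft,T(159,279))],
 'handle s/w':[(w,D(376,355)),(fs,S(158,442))],'handle t/s':[(ft,T(159,279)),(fs,S(158,442))]}.items():
    x,e=tri(o);print(n,x.round(4),np.round(e,4))
E
python3 m3.py
```

```text
bar [ 0.5268 -0.1782  0.0845] [0.0007 0.0007]
handle t/w [0.4795 0.0647 0.0396] [0.0006 0.0006]
handle s/w [0.4797 0.0672 0.0367] [0.0006 0.0006]
handle t/s [0.4807 0.0656 0.0335] [0.0005 0.0005]
```

Heights agree: the bar at about 0.08 (0.077 given) and the handle at 0.034 to 0.040 (0.036 given). Descending to 0.12 with a part-closed gripper, about 40 mm, so the finger backs clear the 88 mm opening.

apply_moves(
  motion=[
    [-0.0015, 0.0085, 0.04, 0, 0, 0, 0.47],
    [0, 0, 0.045, 0, 0, 0, 0.47],
    [0, 0, 0.04, 0, 0, 0, 0.47],
    [0, 0, 0, 0, 0, 0, 0.47],
    [0, 0, 0, 0, 0, 0, 0.47],
  ],
)

```text
clock: 3.2
eef_pos: [0.5297, -0.1786, 0.1216]
ee_rot: [[-1.0, -0.02, 0.008], [-0.02, 1.0, -0.003], [-0.008, -0.003, -1.0]]
force: [-0.7, 0.3, 1.3]
finger_gap: 0.474
```

Run:
```python
from h import *
f=grab_frame("wrist");cv2.imwrite("pics/w2.png",f["pixels"]);s=read_state();print(s['eef_pos'],s['ee_rot'][:,1],s['finger_gap'],s['force'])
import pickle;pickle.dump(f,open("w2.pkl","wb"))
print(proj(f,[[.528,-.179,.077],s['eef_pos'],s['eef_pos']+s['ee_rot'][:,2]*.017]))
f=grab_frame("scene");crop(f["pixels"],250,60,400,230,4,"pics/s2.png")
```

```text
[ 0.52961058 -0.17855822  0.12153471] [-0.02053911  0.99978372 -0.00326555] 0.4719753679993803 [-0.75091658 -0.65024803 -0.77671856]
[[255.17623859 217.79601882]
 [255.24466616 255.57347861]
 [255.3855585  239.94531407]]
```

View pics/w2.png

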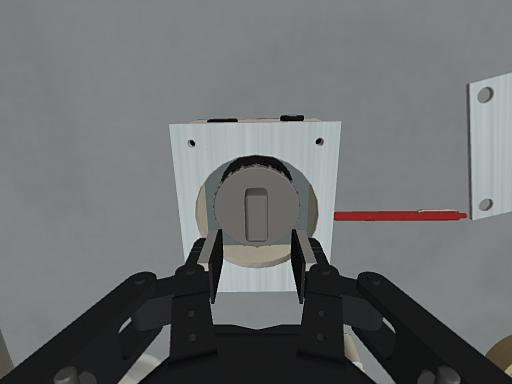

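View pics/s2.png

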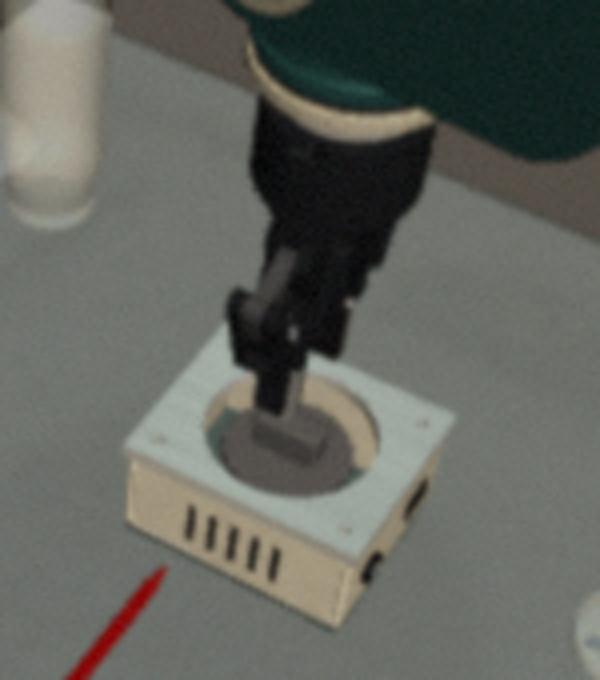

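The bar at (256,216) sits midway between the fingers (x about 257) in the wrist view, and the projected estimate lands on it within 2 px. Descending over the bar and gripping.

apply_moves(
  motion=[
    [0.001, 0, 0.025, 0, 0, -0.012, 0.47],
    [0, 0, 0.018, 0, 0, 0, 0.47],
    [0, 0, 0, 0, 0, 0, 0.47],
  ],
  grip_force=40,
)

```text
clock: 3.6
eef_pos: [0.5324, -0.1802, 0.0856]
ee_rot: [[-0.999, -0.032, 0.018], [-0.032, 0.999, -0.007], [-0.018, -0.008, -1.0]]
force: [0.8, 0.3, 0.4]
finger_gap: 0.469
```

apply_moves(
  motion=[
    [0, 0, 0, 0, 0, 0, 0.1],
    [0, 0, 0, 0, 0, 0, 0.1],
    [0, 0, 0, 0, 0, 0, 0.1],
    [0, 0, 0, 0, 0, 0, 0.1],
    [0, 0, 0, 0, 0, 0, 0.1],
  ],
)

```text
clock: 4.1
eef_pos: [0.533, -0.1794, 0.0893]
ee_rot: [[-0.999, -0.031, 0.019], [-0.031, 1.0, -0.006], [-0.019, -0.006, -1.0]]
force: [3.2, -0.6, -13.5]
finger_gap: 0.168
```

The position drifted: x is about 4 mm off, the tool is tilted 0.02 rad, and it gripped high. I'll open and correct before pressing.

apply_moves(
  motion=[
    [0, 0, 0, 0, 0, 0, 0.47],
    [0, 0, 0, 0, 0, 0, 0.47],
    [0, 0, 0, 0, 0, 0, 0.47],
  ],
)

```text
clock: 4.4
eef_pos: [0.5343, -0.1802, 0.0924]
ee_rot: [[-0.999, -0.031, 0.023], [-0.031, 0.999, -0.008], [-0.023, -0.009, -1.0]]
force: [-0.1, 0.8, -0.5]
finger_gap: 0.47
```

```bash
cat > st.py <<'E'
from h import *
s=read_state();np.set_printoptions(precision=4,suppress=True)
R=s['ee_rot'];z=R[:,2];lv=R.T@np.cross(z,[0,0,-1])
print(s['clock'],'pos',s['eef_pos'],'yang',np.degrees(np.arctan2(R[1,1],R[0,1])).round(2),'level turn(tool)',lv,'F',s['force'],'M',s['moment'],'gap',s['finger_gap']);print(s['joints'])
import sys
if len(sys.argv)>3:
    t=np.array(list(map(float,sys.argv[1:4])));print('tool shift',R.T@(t-s['eef_pos']))
E
python3 st.py .528 -.179 .078
```

```text
4.4 pos [ 0.5343 -0.1802  0.0924] yang 91.75 level turn(tool) [-0.0085  0.023   0.    ] F [-0.08    0.8221 -0.5107] M [-0.0525  0.081  -0.0386] gap 0.4698077744515826
[ -21.2629   -3.0613  107.3194    0.0686   74.3359 -113.0396]
tool shift [0.0066 0.0015 0.0142]
```

apply_moves(
  motion=[
    [0.007, 0.001, 0.006, -0.008, 0.024, 0, 0.47],
    [0, 0, 0, 0, 0, 0, 0.47],
  ],
)

```text
clock: 4.6
eef_pos: [0.5273, -0.1797, 0.0868]
ee_rot: [[-1.0, -0.031, -0.002], [-0.031, 1.0, -0.001], [0.002, -0.001, -1.0]]
force: [-0.5, 0.0, -1.1]
finger_gap: 0.466
```

```bash
python3 st.py .528 -.179 .078
```

```text
4.6 pos [ 0.5273 -0.1797  0.0868] yang 91.76 level turn(tool) [-0.0007 -0.0015 -0.    ] F [-0.528   0.0167 -1.1064] M [ 0.0185 -0.0193 -0.0296] gap 0.46605631702749317
[ -21.4094   -2.755   107.5621   -0.0751   75.2583 -113.1464]
tool shift [-0.0008  0.0007  0.0088]
```

apply_moves(
  motion=[
    [0, 0, 0, 0, 0, 0, 0.47],
    [0, 0, 0, 0, 0, 0, 0.47],
    [0, 0, 0, 0, 0, 0, 0.47],
  ],
)

```text
clock: 4.9
eef_pos: [0.5273, -0.1799, 0.0869]
ee_rot: [[-1.0, -0.03, -0.002], [-0.03, 1.0, -0.001], [0.002, -0.001, -1.0]]
force: [-0.2, -0.2, -0.5]
finger_gap: 0.467
```

```bash
python3 st.py .528 -.179 .078
```

```text
4.9 pos [ 0.5273 -0.1799  0.0869] yang 91.75 level turn(tool) [-0.0008 -0.0015  0.    ] F [-0.2288 -0.1641 -0.5139] M [-0.0158  0.0411 -0.0094] gap 0.4674348316256444
[ -21.4219   -2.7524  107.5507   -0.0784   75.2651 -113.147 ]
tool shift [-0.0007  0.0009  0.0089]
```

apply_moves(
  motion=[
    [-0.001, 0.001, 0.005, 0, 0, 0, 0.47],
    [0, 0, 0.004, 0, 0, 0, 0.47],
    [0, 0, 0, 0, 0, 0, 0.47],
  ],
)

```text
clock: 5.2
eef_pos: [0.5284, -0.1787, 0.0771]
ee_rot: [[-1.0, -0.03, -0.001], [-0.03, 1.0, -0.001], [0.001, -0.001, -1.0]]
force: [0.4, 0.3, 0.4]
finger_gap: 0.471
```

```bash
python3 st.py .528 -.179 .078
```

```text
5.2 pos [ 0.5284 -0.1787  0.0771] yang 91.75 level turn(tool) [-0.0008 -0.0014 -0.    ] F [0.4178 0.3377 0.3828] M [-0.0341 -0.0076  0.0149] gap 0.47146550874514653
[ -21.272    -2.1492  107.9466   -0.0783   74.2606 -112.9974]
tool shift [ 0.0004 -0.0003 -0.0009]
```

On target and level. Closing.

apply_moves(
  motion=[
    [0, 0, 0, 0, 0, 0, 0.1],
    [0, 0, 0, 0, 0, 0, 0.1],
    [0, 0, 0, 0, 0, 0, 0.1],
    [0, 0, 0, 0, 0, 0, 0.1],
  ],
  grip_force=30,
)

```text
clock: 5.6
eef_pos: [0.5283, -0.1789, 0.077]
ee_rot: [[-1.0, -0.03, -0.002], [-0.03, 1.0, -0.001], [0.002, -0.001, -1.0]]
force: [0.5, -0.5, -1.3]
finger_gap: 0.179
```

```bash
python3 st.py .528 -.179 .077
```

```text
5.6 pos [ 0.5283 -0.1789  0.077 ] yang 91.75 level turn(tool) [-0.0011 -0.0018 -0.    ] F [ 0.4677 -0.5368 -1.2774] M [-0.0049 -0.0357 -0.0108] gap 0.17890602864365865
[ -21.2784   -2.1401  107.9437   -0.1033   74.2664 -112.9978]
tool shift [ 0.0003 -0.0001  0.    ]
```

Gripped at about 15–16 mm with no side force. Pressing.

apply_moves(
  motion=[
    [0, 0, 0.004, 0, 0, 0, 0.1],
    [0, 0, 0.004, 0, 0, 0, 0.1],
    [0, 0, 0.003, 0, 0, 0, 0.1],
    [0, 0, 0, 0, 0, 0, 0.1],
  ],
)

```text
clock: 6.0
eef_pos: [0.5283, -0.1789, 0.0654]
ee_rot: [[-1.0, -0.03, -0.001], [-0.03, 1.0, -0.001], [0.001, -0.001, -1.0]]
force: [-0.7, 0.1, 2.5]
finger_gap: 0.179
```

```bash
python3 st.py .528 -.179 .065
```

```text
6.0 pos [ 0.5283 -0.1789  0.0654] yang 91.74 level turn(tool) [-0.0011 -0.0015 -0.    ] F [-0.7006  0.0896  2.4936] M [ 0.1302  0.1865 -0.0074] gap 0.17891802470725834
[ -21.2828   -1.4971  108.4837   -0.0954   73.0659 -112.9969]
tool shift [ 0.0003 -0.0001  0.0004]
```

apply_moves(
  motion=[
    [0, 0, 0.0006, 0, 0, 0.06, 0.1],
    [0, 0, 0, 0, 0, 0.12, 0.1],
    [0, 0, 0, 0, 0, 0.12, 0.1],
    [0, 0, 0, 0, 0, 0, 0.1],
  ],
)

```text
clock: 6.4
eef_pos: [0.5284, -0.1788, 0.0651]
ee_rot: [[-0.961, 0.276, -0.002], [0.276, 0.961, -0.001], [0.001, -0.001, -1.0]]
force: [-1.7, -1.0, 2.8]
finger_gap: 0.171
```

```bash
python3 st.py .528 -.179 .065
```

```text
6.4 pos [ 0.5284 -0.1788  0.0651] yang 73.99 level turn(tool) [-0.0012 -0.0013  0.    ] F [-1.6616 -1.0441  2.7691] M [ 0.082   0.3267 -0.0119] gap 0.1709691136679987
[-21.2745  -1.4657 108.4832  -0.0761  73.048  -95.2466]
tool shift [ 0.0003 -0.0003  0.0001]
```

apply_moves(
  motion=[
    [0, 0, 0, 0, 0, 0.12, 0.1],
    [0, 0, 0, 0, 0, 0.12, 0.1],
    [0, 0, 0, 0, 0, 0.12, 0.1],
    [0, 0, 0, 0, 0, 0.12, 0.1],
    [0, 0, 0, 0, 0, 0.12, 0.1],
  ],
)

```text
clock: 6.9
eef_pos: [0.5286, -0.1785, 0.0653]
ee_rot: [[-0.638, 0.77, -0.001], [0.77, 0.638, -0.0], [0.0, -0.001, -1.0]]
force: [-1.4, -0.0, 3.2]
finger_gap: 0.18
```

```bash
python3 st.py .528 -.179 .065
```

```text
6.9 pos [ 0.5286 -0.1785  0.0653] yang 39.61 level turn(tool) [-0.001  -0.0004 -0.    ] F [-1.4035 -0.0057  3.2165] M [0.105  0.1665 0.0123] gap 0.1804797814531713
[-21.2602  -1.4721 108.4627  -0.0432  73.0585 -60.8542]
tool shift [ 0.     -0.0008  0.0003]
```

Turned about 52°. Going on to the stop.

apply_moves(
  motion=[
    [0, 0, 0, 0, 0, 0.1, 0.1],
    [0, 0, 0, 0, 0, 0.05, 0.1],
    [0, 0, 0, 0, 0, 0.03, 0.1],
    [0, 0, 0, 0, 0, 0, 0.1],
  ],
)

```text
clock: 7.3
eef_pos: [0.5288, -0.1785, 0.0656]
ee_rot: [[-0.493, 0.87, -0.001], [0.87, 0.493, -0.001], [-0.0, -0.001, -1.0]]
force: [-1.5, -0.2, 2.0]
finger_gap: 0.178
```

```bash
python3 st.py .528 -.179 .065
python3 - <<'E'
from h import *
f=grab_frame("wrist");cv2.imwrite("pics/w3.png",f["pixels"])
E
```

```text
7.3 pos [ 0.5288 -0.1785  0.0656] yang 29.51 level turn(tool) [-0.0011  0.0002  0.    ] F [-1.5021 -0.2477  1.9981] M [0.0489 0.2637 0.6271] gap 0.1784286872089204
[-21.2478  -1.4804 108.4487  -0.0589  73.0602 -50.7369]
tool shift [-0.     -0.0009  0.0006]
```

View pics/w3.png

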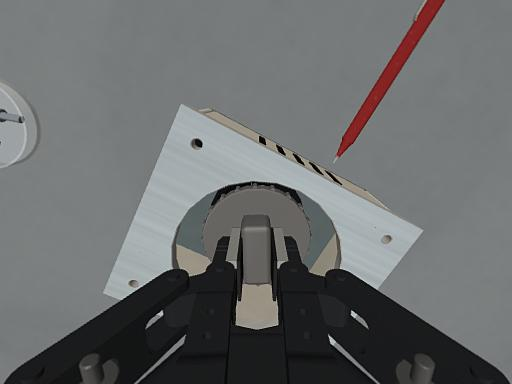

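The moment about z rose to 0.63 N m at 62° of turn, so the lamp is on its stop. The bar at (257,250) is still square between the pads. Releasing and rising.

apply_moves(
  motion=[
    [0, 0, 0, 0, 0, 0, 0.45],
    [0, 0, 0, 0, 0, 0, 0.45],
    [0, 0, 0, 0, 0, 0, 0.45],
  ],
)

```text
clock: 7.65
eef_pos: [0.5288, -0.1784, 0.0652]
ee_rot: [[-0.496, 0.868, -0.001], [0.868, 0.496, -0.0], [0.0, -0.001, -1.0]]
force: [0.9, -0.4, 0.3]
finger_gap: 0.449
```

apply_moves(
  motion=[
    [0, 0, -0.02, 0, 0, 0, 0.45],
    [0, 0, -0.04, 0, 0, 0, 0.45],
    [0, 0, -0.045, 0, 0, 0, 0.6],
    [0, 0, -0.04, 0, 0, 0, 0.6],
  ],
)

```text
clock: 8.05
eef_pos: [0.5265, -0.1774, 0.2076]
ee_rot: [[-0.498, 0.867, -0.011], [0.867, 0.498, 0.004], [0.009, -0.008, -1.0]]
force: [0.3, -0.6, -0.6]
finger_gap: 0.601
```

```bash
python3 st.py .4808 .067 .15
python3 - <<'E'
from h import *
f=grab_frame("wrist");cv2.imwrite("pics/w4.png",f["pixels"])
E
```

```text
8.05 pos [ 0.5265 -0.1774  0.2076] yang 29.86 level turn(tool) [-0.0077 -0.0093  0.    ] F [ 0.2743 -0.5966 -0.6299] M [-0.0575 -0.0125  0.023 ] gap 0.6012604519294781
[-21.2479  -7.1096 100.0851  -0.0095  87.716  -51.1011]
tool shift [0.2342 0.0824 0.0591]
```

View pics/w4.png

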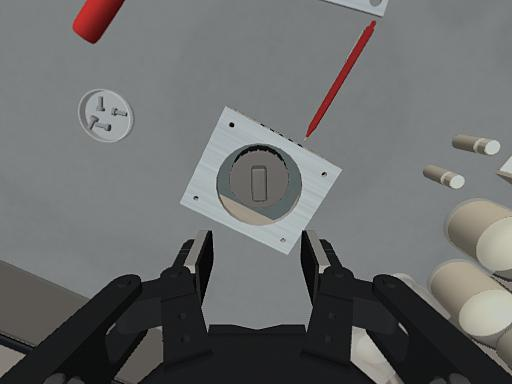

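The lamp is locked: the bar at (259,184) stays down and turned in the wrist view. On to the cover.

apply_moves(
  motion=[
    [0.045, 0.016, 0, -0.004, -0.005, 0, 0.8],
    [0.045, 0.016, 0, 0, 0, 0, 0.8],
    [0.045, 0.016, 0, 0, 0, 0, 0.8],
    [0.045, 0.016, 0, 0, 0, 0, 0.8],
    [0.045, 0.016, 0, 0, 0, 0, 0.8],
  ],
)

```text
clock: 8.6
eef_pos: [0.4856, 0.0593, 0.2169]
ee_rot: [[-0.492, 0.871, 0.009], [0.871, 0.492, -0.002], [-0.006, 0.006, -1.0]]
force: [1.8, 0.3, 0.6]
finger_gap: 0.797
```

apply_moves(
  motion=[
    [0, 0, 0, 0, 0, -0.14, 0.8],
    [0, 0, 0, 0, 0, -0.14, 0.8],
    [0, 0, 0, 0, 0, -0.14, 0.8],
    [0, 0, 0, 0, 0, -0.14, 0.8],
    [0, 0, 0, 0, 0, -0.14, 0.8],
  ],
)

```text
clock: 9.1
eef_pos: [0.4839, 0.0665, 0.216]
ee_rot: [[-0.947, 0.32, 0.01], [0.32, 0.947, -0.001], [-0.009, 0.002, -1.0]]
force: [0.4, -0.8, 1.0]
finger_gap: 0.803
```

apply_moves(
  motion=[
    [0, 0, 0, 0, 0, -0.13, 0.8],
    [0, 0, 0, 0, 0, -0.13, 0.8],
    [0, 0, 0, 0, 0, -0.13, 0.8],
    [0, 0, 0, 0, 0, -0.13, 0.8],
    [0, 0, 0, 0, 0, -0.11, 0.8],
  ],
)

```text
clock: 9.6
eef_pos: [0.4839, 0.0668, 0.2145]
ee_rot: [[-0.945, -0.328, 0.009], [-0.328, 0.945, -0.0], [-0.009, -0.003, -1.0]]
force: [0.1, 0.1, -0.6]
finger_gap: 0.796
```

```bash
python3 st.py .4808 .067 .12
```

```text
9.6 pos [0.4839 0.0668 0.2145] yang 109.17 level turn(tool) [-0.0032  0.0088 -0.    ] F [ 0.0804  0.1381 -0.5951] M [ 0.0005  0.0016 -0.0548] gap 0.7964193407591661
[   4.8937  -16.9254  107.7358   -0.0551   88.6546 -104.276 ]
tool shift [0.0037 0.0015 0.0945]
```

apply_moves(
  motion=[
    [0.003, 0.001, 0.03, -0.003, 0.009, 0.048, 0.8],
    [0, 0, 0.03, 0, 0, 0, 0.8],
    [0, 0, 0.02, 0, 0, 0, 0.8],
    [0, 0, 0, 0, 0, 0, 0.8],
  ],
)

```text
clock: 10.0
eef_pos: [0.4812, 0.0668, 0.1319]
ee_rot: [[-0.958, -0.288, 0.002], [-0.288, 0.958, 0.0], [-0.002, -0.0, -1.0]]
force: [0.1, -0.2, 0.3]
finger_gap: 0.798
```

```bash
python3 st.py .4808 .067 .10
python3 - <<'E'
from h import *
import pickle
f=grab_frame("wrist");cv2.imwrite("pics/w5.png",f["pixels"]);pickle.dump(f,open("w5.pkl","wb"))
print(proj(f,[[.4808,.067,.036]]))
E
```

```text
10.0 pos [0.4812 0.0668 0.1319] yang 106.71 level turn(tool) [-0.      0.0018 -0.    ] F [ 0.1298 -0.1551  0.3476] M [ 0.0337 -0.0357 -0.0779] gap 0.7975438271108203
[   4.885   -14.5037  113.5621    0.0195   80.839  -101.8289]
tool shift [0.0004 0.0003 0.0319]
[[256.3405262  194.97792469]]
```

View pics/w5.png

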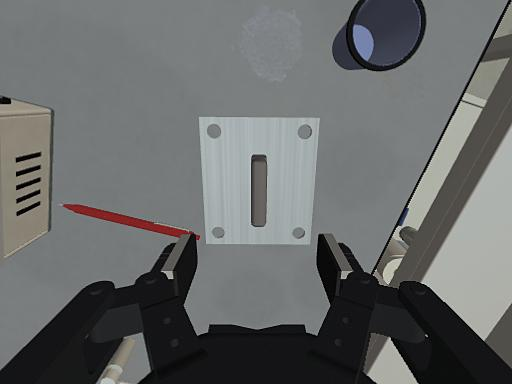

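The handle centre is at (259.5,193), about 2 mm to the tool's +y of the finger midline (256.5). The pen tip, at (198,237), touches near the cover's corner. Shifting +y and descending to about z 0.05 first.

apply_moves(
  motion=[
    [0, 0.002, 0.03, 0, 0.002, 0, 0.6],
    [0, 0, 0.03, 0, 0, 0, 0.6],
    [0, 0, 0.015, 0, 0, 0, 0.6],
    [0, 0, 0, 0, 0, 0, 0.6],
  ],
)

```text
clock: 10.45
eef_pos: [0.4843, 0.0692, 0.0623]
ee_rot: [[-0.958, -0.288, 0.009], [-0.288, 0.958, 0.001], [-0.009, -0.002, -1.0]]
force: [-0.8, 0.3, 0.2]
finger_gap: 0.597
```

```bash
python3 st.py .4808 .069 .027
python3 - <<'E'
from h import *
import pickle
f=grab_frame("wrist");cv2.imwrite("pics/w6.png",f["pixels"]);pickle.dump(f,open("w6.pkl","wb"))
print(proj(f,[[.4808,.069,.036]]))
E
```

```text
10.45 pos [0.4843 0.0692 0.0623] yang 106.75 level turn(tool) [-0.0017  0.0087  0.    ] F [-0.7949  0.2857  0.2288] M [ 0.0013 -0.0169 -0.0077] gap 0.5970327112557837
[   5.1415  -10.7159  117.223     0.0048   72.9825 -101.6117]
tool shift [0.0037 0.0009 0.0353]
[[257.22330884 227.35114463]]
```

View pics/w6.png

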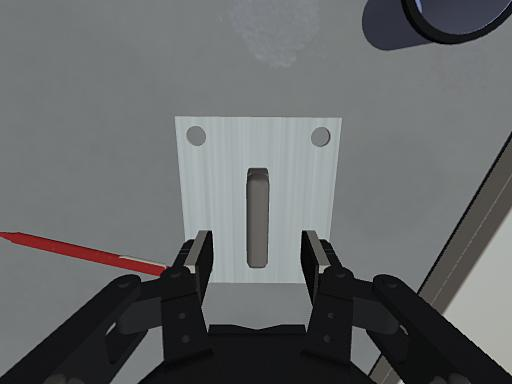

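The handle at (258,222) is centred between the fingers. Final descent with a small x and level correction.

apply_moves(
  motion=[
    [0.005, 0.001, 0.008, -0.002, 0.009, 0, 0.6],
    [0, 0, 0.01, 0, 0.001, 0, 0.6],
    [0, 0, 0.01, 0, 0.001, 0, 0.6],
    [0, 0, 0, 0, 0, 0, 0.6],
  ],
)

```text
clock: 10.9
eef_pos: [0.4813, 0.0688, 0.0373]
ee_rot: [[-0.958, -0.288, 0.003], [-0.288, 0.958, 0.0], [-0.003, -0.001, -1.0]]
force: [-0.7, 1.3, -0.1]
finger_gap: 0.597
```

```bash
python3 st.py .4795 .069 .027
```

```text
10.9 pos [0.4813 0.0688 0.0373] yang 106.75 level turn(tool) [-0.0009  0.0032  0.    ] F [-0.716   1.3248 -0.1307] M [ 0.0399 -0.0446 -0.004 ] gap 0.59694694238377
[   5.1385   -9.2866  118.5253   -0.0144   70.5701 -101.6088]
tool shift [0.0017 0.0007 0.0103]
```

apply_moves(
  motion=[
    [0.002, 0.0005, 0.005, -0.001, 0.004, 0, 0.6],
    [0, 0, 0.005, 0, 0.001, 0, 0.6],
    [0, 0, 0, 0, 0, 0, 0.6],
  ],
)

```text
clock: 11.2
eef_pos: [0.4792, 0.0687, 0.0266]
ee_rot: [[-0.958, -0.288, -0.002], [-0.288, 0.958, -0.0], [0.002, 0.0, -1.0]]
force: [0.9, -0.5, 0.5]
finger_gap: 0.596
```

```bash
python3 st.py .4795 .069 .027
```

```text
11.2 pos [0.4792 0.0687 0.0266] yang 106.75 level turn(tool) [ 0.0002 -0.0022  0.    ] F [ 0.9176 -0.5432  0.5351] M [ 0.047  -0.0006  0.0164] gap 0.5957231569294898
[   5.149    -8.6084  119.038    -0.0161   69.6949 -101.5943]
tool shift [-0.0003  0.0002 -0.0004]
```

apply_moves(
  motion=[
    [0, 0, 0, 0, 0, 0, 0.05],
    [0, 0, 0, 0, 0, 0, 0.05],
    [0, 0, 0, 0, 0, 0, 0.05],
    [0, 0, 0, 0, 0, 0, 0.05],
    [0, 0, 0, 0, 0, 0, 0.05],
  ],
  grip_force=60,
)

```text
clock: 11.7
eef_pos: [0.4796, 0.0688, 0.0273]
ee_rot: [[-0.958, -0.288, -0.001], [-0.288, 0.958, -0.0], [0.001, 0.0, -1.0]]
force: [-0.1, 0.1, -1.4]
finger_gap: 0.154
```

```bash
python3 st.py .4795 .069 .027
```

```text
11.7 pos [0.4796 0.0688 0.0273] yang 106.75 level turn(tool) [ 0.     -0.0014 -0.    ] F [-0.0876  0.0975 -1.4153] M [0.0542 0.0315 0.04  ] gap 0.15370387216805542
[   5.1511   -8.6351  118.9947   -0.0147   69.7209 -101.5944]
tool shift [0.     0.0002 0.0003]
```

Gripped (gap about 13–14 mm). Lifting gently.

apply_moves(
  motion=[
    [0, 0, -0.005, 0, 0, 0, 0.05],
    [0, 0, -0.01, 0, 0, 0, 0.05],
    [0, 0, -0.015, 0, 0, 0, 0.05],
    [0, 0, -0.02, 0, 0, 0, 0.05],
    [0, 0, 0, 0, 0, 0, 0.05],
  ],
)

```text
clock: 12.2
eef_pos: [0.4795, 0.0688, 0.081]
ee_rot: [[-0.958, -0.288, -0.002], [-0.288, 0.958, -0.0], [0.002, 0.0, -1.0]]
force: [-0.0, -0.0, -2.0]
finger_gap: 0.15
```

apply_moves(
  motion=[
    [0, 0, -0.02, 0, 0, 0, 0.05],
    [0, 0, -0.025, 0, 0, 0, 0.05],
    [0, 0, -0.025, 0, 0, 0, 0.05],
    [0, 0, -0.02, 0, 0, 0, 0.05],
    [0, 0, 0, 0, 0, 0, 0.05],
  ],
)

```text
clock: 12.7
eef_pos: [0.4788, 0.0687, 0.1728]
ee_rot: [[-0.958, -0.288, -0.003], [-0.288, 0.958, -0.001], [0.003, 0.0, -1.0]]
force: [0.0, 0.5, -1.8]
finger_gap: 0.154
```

```bash
python3 st.py .5287 -.1795 .165
python3 - <<'E'
from h import *
import pickle
f=grab_frame("wrist");cv2.imwrite("pics/w7.png",f["pixels"]);pickle.dump(f,open("w7.pkl","wb"))
f=grab_frame("scene");cv2.imwrite("pics/s7.png",f["pixels"])
E
```

```text
12.7 pos [0.4788 0.0687 0.1728] yang 106.75 level turn(tool) [ 0.0003 -0.0029  0.    ] F [ 0.0178  0.4678 -1.7944] M [-0.0135 -0.0562  0.0587] gap 0.1540590394992965
[   5.1547  -16.0822  110.9579   -0.0142   85.2932 -101.5934]
tool shift [ 0.0237 -0.2521  0.0078]
```

View pics/w7.png

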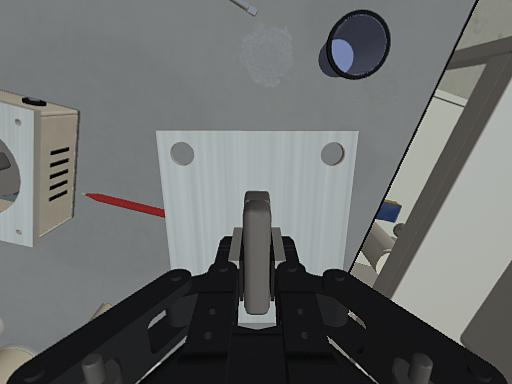

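View pics/s7.png

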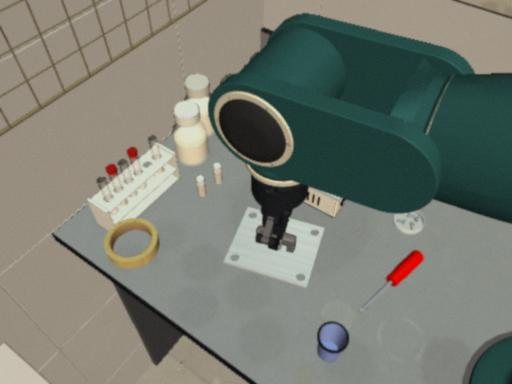

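The cover hangs level in the grip with about 1.8 N of load. Its two near holes show at (182,153) and (332,153) in the wrist view. From these I'll get the cover's pose in the tool frame, to compare with the threads seen by the same camera.

```bash
cat > holes.py <<'E'
from h import *
def ell(f,u,v,r,dark=True):
    g=cv2.cvtColor(f["pixels"],cv2.COLOR_BGR2GRAY);s=8
    p=cv2.resize(g[v-r:v+r+1,u-r:u+r+1],None,fx=s,fy=s,interpolation=cv2.INTER_CUBIC)
    b=np.percentile(p,85);d=np.percentile(p,5);m=(p<(0.5*b+0.5*d if r<6 else b-0.35*(b-d))).astype(np.uint8)
    cs,_=cv2.findContours(m,cv2.RETR_EXTERNAL,cv2.CHAIN_APPROX_NONE)
    c=max(cs,key=cv2.contourArea);(x,y),ax,an=cv2.fitEllipse(cv2.convexHull(c))
    return [(x+.5)/s-.5+u-r,(y+.5)/s-.5+v-r],(ax[0]/s,ax[1]/s)
E
cat > m4.py <<'E'
from holes import *
import pickle
np.set_printoptions(precision=4,suppress=True)
s=read_state();R=s['ee_rot'];t=s['eef_pos']
f=pickle.load(open("w7.pkl","rb"))
crop(f['pixels'],150,120,370,180,3.5,"pics/w7c.png")
h=[ell(f,182,153,19),ell(f,332,153,19)];print(h)
zt=t[2]-.0273+.004
P=onz(f,[x[0] for x in h],zt);L=(P-t)@R;print('tool frame',L,'spacing',np.linalg.norm(P[1]-P[0]))
d=L[1]-L[0];yaw=np.arctan2(-d[0],d[1]);print('yaw of cover y rel tool y deg',np.degrees(yaw))
ex=np.array([np.cos(yaw),np.sin(yaw)]);c=L.mean(0)[:2]-ex*.052;print('cover centre in tool',c)
# threads from w1
f1=pickle.load(open("w1.pkl","rb"))
th=[ell(f1,u,v,4)[0] for u,v in((227,128),(303,128),(230,215),(298,215))];print(th)
Q=onz(f1,th,.070);print(Q,Q.mean(0));d=Q[[2,3]]-Q[[0,1]];e=Q[[1,3]]-Q[[0,2]]
print(np.degrees(np.arctan2(d[:,1],d[:,0])),np.degrees(np.arctan2(e[:,1],e[:,0])))
E
python3 m4.py
```

```text
[([181.80816841125488, 153.31677055358887], (23.16169548034668, 25.511932373046875)), ([332.5592269897461, 153.6219310760498], (23.379554748535156, 25.52328109741211))]
tool frame [[ 0.049  -0.0422  0.0236]
 [ 0.0488  0.0434  0.0237]] spacing 0.08565793217726368
yaw of cover y rel tool y deg 0.09539603512713081
cover centre in tool [-0.0031  0.0005]
[[226.87286043167114, 128.00541353225708], [302.87907791137695, 128.55416059494019], [229.40108394622803, 215.03947401046753], [298.37203311920166, 215.2936429977417]]
[[ 0.4787 -0.2219  0.07  ]
 [ 0.4759 -0.1385  0.07  ]
 [ 0.5825 -0.2182  0.07  ]
 [ 0.5794 -0.1343  0.07  ]] [ 0.5291 -0.1782  0.07  ]
[2.0534 2.3398] [91.922  92.1287]
```

View pics/w7c.png

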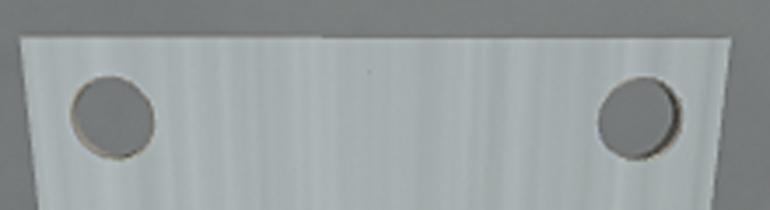

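Hole spacing reads 85.7 mm instead of 84. That means either a camera height bias or a pitched plate. I'll compare with the earlier pictures of the cover lying flat.

```bash
cat > m5.py <<'E'
from holes import *
import pickle
np.set_printoptions(precision=4,suppress=True)
for n,pts in(("w6",((196,136),(320,136))),("w5",((214,131),(305,131),(218,232),(299,233)))):
    f=pickle.load(open(n+".pkl","rb"));h=[ell(f,u,v,13)[0] for u,v in pts];P=onz(f,h,.004)
    print(n,h,'spacing',np.linalg.norm(P[1]-P[0]),'depth',f['world_from_camera'][2,3]-.004);print(P)
    if len(P)>2: print('center',P.mean(0),np.linalg.norm(P[2]-P[0]),np.linalg.norm(P[3]-P[2]))
f=pickle.load(open("w7.pkl","rb"));print('w7 depth',f['world_from_camera'][2,3]-.1495)
E
python3 m5.py
```

```text
w6 [[195.74456214904785, 135.50819492340088], [320.52592372894287, 136.5789966583252]] spacing 0.08387974634388391 depth 0.18326717432801973
[[0.4427 0.0143 0.004 ]
 [0.4192 0.0948 0.004 ]]
w5 [[213.58173370361328, 130.66772937774658], [304.4392900466919, 131.40216255187988], [217.90021133422852, 232.1283893585205], [298.25367546081543, 232.61967658996582]] spacing 0.08390196493592118 depth 0.2534318406699632
[[0.4427 0.0143 0.004 ]
 [0.4192 0.0949 0.004 ]
 [0.5425 0.0437 0.004 ]
 [0.5189 0.1241 0.004 ]]
center [0.4808 0.0692 0.004 ] 0.10400313207002425 0.08380488128316847
w7 depth 0.14918580792920524
```

The flat-cover pictures give correct spacings (83.9 and 104.0), so in the grip the near edge really is higher. I'll measure the pitch from the plate's width along x.

```bash
cat > pitch.py <<'E'
from h import *
import pickle
np.set_printoptions(precision=4,suppress=True)
def pitch(f,R,t,rows,uL,uR,uref):
    g=cv2.cvtColor(f["pixels"],cv2.COLOR_BGR2GRAY).astype(float);g=cv2.GaussianBlur(g,(3,3),0);out=[]
    def edge(v,lo,hi,sg):
        d=np.diff(g[v,lo:hi])*sg;i=int(d.argmax());
        if 0<i<len(d)-1:
            a,b,c=d[i-1:i+2];i+=0.5*(a-c)/(a-2*b+c)
        return lo+i+.5
    for v in rows:
        a=edge(v,*uL,1);b=edge(v,*uR,-1)
        c,d=ray(f,[[a,v],[b,v]]);d=d@R;ct=(c-t)@R   # tool frame
        # scale both by same k: y spread = .110
        k=.110/(d[1,1]-d[0,1]);P=ct+d*k;out.append([P[:,0].mean(),P[:,2].mean(),P[:,1].mean()])
    o=np.array(out);A=np.polyfit(o[:,0],o[:,1],1);r=np.abs(o[:,1]-np.polyval(A,o[:,0]));m=r<np.median(r)*3+1e-4
    A=np.polyfit(o[m,0],o[m,1],1);return A,o[m]
if __name__=="__main__":
    from plant import *
    s=read_state();A,o=pitch(pickle.load(open("w7.pkl","rb")),s['ee_rot'],s['eef_pos'],range(140,235,3),(140,190),(330,375),0)
    print('w7 slope,z at centre',A,o[[0,-1]])
    Rw=np.array([[-.9577,-.288,.009],[-.288,.9577,.001],[-.009,-.002,-1]]);tw=np.array([.4843,.0692,.0623])
    A,o=pitch(pickle.load(open("w6.pkl","rb")),Rw,tw,range(125,230,3),(165,190),(328,345),0)
    print('w6',A,o[[0,-1]])
E
python3 pitch.py
```

```text
w7 slope,z at centre [0.3166 0.0071] [[0.057  0.0203 0.0004]
 [0.008  0.0057 0.0056]]
w6 [-0.0079  0.0582] [[ 0.0631  0.0577  0.0013]
 [-0.0116  0.058   0.0008]]
```

Run:
```python
from pitch import *
from plant import *
s=read_state();f=pickle.load(open("w7.pkl","rb"))
for rng in (range(138,205,3),range(138,170,3)):
    A,o=pitch(f,s['ee_rot'],s['eef_pos'],rng,(145,178),(345,368),0);print(A);print(o[::2])
crop(f['pixels'],140,120,380,270,3.2,"pics/w7e.png")
```

```text
[0.0047 0.0201]
[[0.0581 0.0203 0.0004]
 [0.0548 0.0204 0.0003]
 [0.0515 0.0203 0.0004]
 [0.0481 0.0203 0.0004]
 [0.0447 0.0203 0.0003]
 [0.0413 0.0203 0.0003]
 [0.0378 0.0202 0.0004]
 [0.0342 0.0202 0.0003]
 [0.0306 0.0203 0.0003]
 [0.027  0.0201 0.0004]
 [0.0233 0.0201 0.0003]
 [0.0194 0.0203 0.0003]]
[0.0056 0.02  ]
[[0.0581 0.0203 0.0004]
 [0.0548 0.0204 0.0003]
 [0.0515 0.0203 0.0004]
 [0.0481 0.0203 0.0004]
 [0.0447 0.0203 0.0003]
 [0.0413 0.0203 0.0003]]
```

View pics/w7e.png

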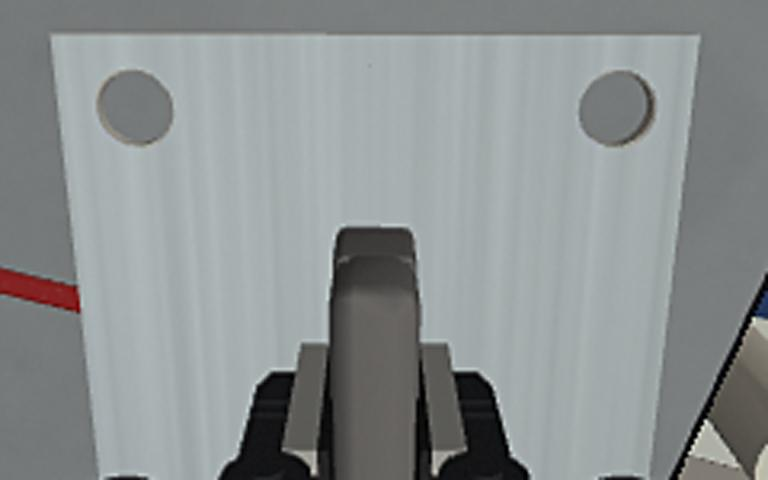

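The plate is level (slope 0.005). It sits uniformly 3 mm closer to the palm, with its top face at tool z 0.0203. The spacing should now come out right, so I'll recompute the centre.

```bash
sed -i 's/^zt=.*/zt=t[2]-.0203/' m4.py; python3 m4.py | head -6
```

```text
[([181.80816841125488, 153.31677055358887], (23.16169548034668, 25.511932373046875)), ([332.5592269897461, 153.6219310760498], (23.379554748535156, 25.52328109741211))]
tool frame [[ 0.0496 -0.0414  0.0206]
 [ 0.0494  0.0426  0.0207]] spacing 0.08396853419795516
yaw of cover y rel tool y deg 0.09539603512714454
cover centre in tool [-0.0025  0.0005]
[[226.87286043167114, 128.00541353225708], [302.87907791137695, 128.55416059494019], [229.40108394622803, 215.03947401046753], [298.37203311920166, 215.2936429977417]]
```

Spacing is now 83.97 mm. The cover centre in the tool frame is (-2.5, +0.5) mm, so the TCP target is about (0.5266, -0.1788) with yaw 92°. Carrying it over at height.

apply_moves(
  motion=[
    [0.002, -0.025, 0, 0, 0, 0, 0.05],
    [0.004, -0.04, 0, 0, 0, 0, 0.05],
    [0.004, -0.04, 0, 0, 0, 0, 0.05],
    [0.004, -0.04, 0, 0, 0, 0, 0.05],
    [0.004, -0.04, 0, 0, 0, 0, 0.05],
  ],
)

```text
clock: 13.3
eef_pos: [0.5122, -0.1156, 0.1608]
ee_rot: [[-0.955, -0.295, -0.015], [-0.295, 0.955, 0.001], [0.014, 0.006, -1.0]]
force: [0.1, 0.2, -1.8]
finger_gap: 0.153
```

apply_moves(
  motion=[
    [0.004, -0.035, 0, 0, 0, 0, 0.05],
    [0.002, -0.02, 0, 0, 0, 0, 0.05],
    [0, 0, 0, 0, 0, 0.12, 0.05],
    [0, 0, 0, 0, 0, 0.12, 0.05],
    [0, 0, 0, 0, 0, 0, 0.05],
  ],
)

```text
clock: 13.8
eef_pos: [0.52, -0.1769, 0.1497]
ee_rot: [[-0.999, -0.046, -0.027], [-0.046, 0.999, 0.005], [0.026, 0.006, -1.0]]
force: [0.1, 0.2, -1.3]
finger_gap: 0.15
```

```bash
python3 st.py .5266 -.1788 .12
```

```text
13.8 pos [ 0.52   -0.1769  0.1497] yang 92.65 level turn(tool) [ 0.0064 -0.0264 -0.    ] F [ 0.1233  0.1639 -1.2726] M [ 0.0105  0.0152 -0.0428] gap 0.15027315104559524
[ -21.3132   -5.6543  104.2135   -0.2807   82.9728 -113.9329]
tool shift [-0.0073 -0.0024  0.0295]
```

apply_moves(
  motion=[
    [-0.007, -0.002, 0.005, 0.006, -0.026, 0.011, 0.05],
    [0, 0, 0.005, 0, 0, 0, 0.05],
    [0, 0, 0, 0, 0, 0, 0.05],
  ],
)

```text
clock: 14.1
eef_pos: [0.5257, -0.1778, 0.1354]
ee_rot: [[-0.999, -0.045, -0.005], [-0.045, 0.999, 0.002], [0.005, 0.002, -1.0]]
force: [-0.4, -0.1, -1.8]
finger_gap: 0.149
```

```bash
python3 st.py .5266 -.1788 .12;python3 - <<'E'
from h import *
import pickle
f=grab_frame("wrist");cv2.imwrite("pics/w8.png",f["pixels"]);pickle.dump(f,open("w8.pkl","wb"))
for n in("scene","top"): cv2.imwrite(f"pics/{n}8.png",grab_frame(n)["pixels"])
E
```

```text
14.1 pos [ 0.5257 -0.1778  0.1354] yang 92.56 level turn(tool) [ 0.0021 -0.0045  0.    ] F [-0.4259 -0.1144 -1.7993] M [-0.0359  0.031  -0.0162] gap 0.14911532527540727
[ -21.3256   -5.1375  105.0888    0.0047   80.3353 -113.8836]
tool shift [-0.0009 -0.001   0.0154]
```

View pics/w8.png

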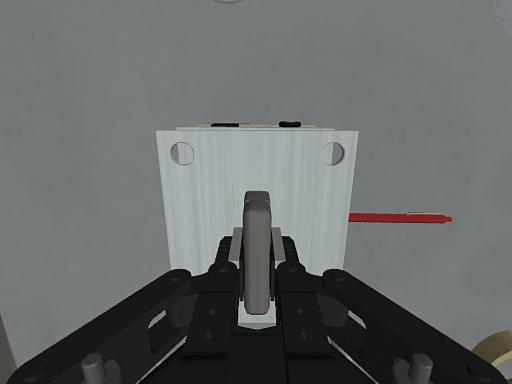

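View pics/scene8.png

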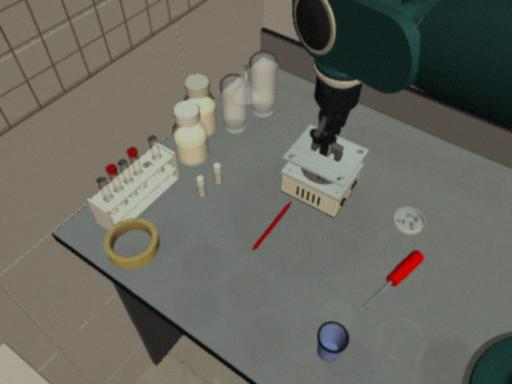

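View pics/top8.png

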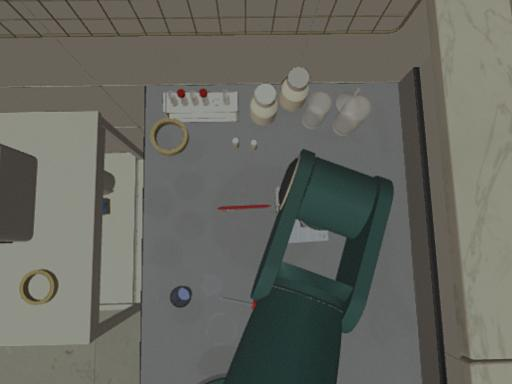

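The wrist view shows the cover over the housing with its holes at (181,153) and (333,153), and the scene view shows the same. Lowering in small steps with corrections.

apply_moves(
  motion=[
    [-0.001, -0.001, 0.006, 0.002, -0.004, 0.009, 0.05],
    [0, 0, 0.006, 0, 0, 0, 0.05],
    [0, 0, 0.004, 0, 0, 0, 0.05],
    [0, 0, 0, 0, 0, 0, 0.05],
  ],
)

```text
clock: 14.65
eef_pos: [0.5274, -0.179, 0.1198]
ee_rot: [[-0.999, -0.035, 0.002], [-0.035, 0.999, -0.001], [-0.002, -0.001, -1.0]]
force: [-0.0, 0.2, -2.1]
finger_gap: 0.153
```

```bash
python3 st.py .5266 -.1788 .106
```

```text
14.65 pos [ 0.5274 -0.179   0.1198] yang 92.0 level turn(tool) [-0.0011  0.0019  0.    ] F [-0.0007  0.2452 -2.0865] M [-0.0184 -0.0333 -0.026 ] gap 0.15272502841158286
[ -21.361    -4.4751  105.9675   -0.015    78.3817 -113.3611]
tool shift [0.0008 0.0002 0.0138]
```

apply_moves(
  motion=[
    [0.001, 0, 0.005, -0.001, 0.002, 0, 0.05],
    [0, 0, 0.004, 0, 0, 0, 0.05],
    [0, 0, 0.004, 0, 0, 0, 0.05],
    [0, 0, 0, 0, 0, 0, 0.05],
  ],
)

```text
clock: 15.05
eef_pos: [0.5263, -0.179, 0.1056]
ee_rot: [[-0.999, -0.035, -0.001], [-0.035, 0.999, 0.0], [0.001, 0.0, -1.0]]
force: [0.0, -0.6, -2.5]
finger_gap: 0.153
```

```bash
python3 st.py .5266 -.1788 .106;python3 - <<'E'
from h import *
import pickle
f=grab_frame("wrist");cv2.imwrite("pics/w9.png",f["pixels"]);pickle.dump(f,open("w9.pkl","wb"));crop(f['pixels'],140,110,380,190,3.2,"pics/w9c.png")
f=grab_frame("scene");pickle.dump(f,open("s9.pkl","wb"));crop(f['pixels'],265,120,375,225,6,"pics/s9c.png")
E
```

```text
15.05 pos [ 0.5263 -0.179   0.1056] yang 92.01 level turn(tool) [ 0.0001 -0.0006 -0.    ] F [ 0.0428 -0.5642 -2.4549] M [ 0.002   0.0504 -0.01  ] gap 0.15300368532549305
[ -21.4109   -3.8648  106.7784   -0.0059   77.1184 -113.4223]
tool shift [-0.0003  0.0002 -0.0004]
```

View pics/w9c.png

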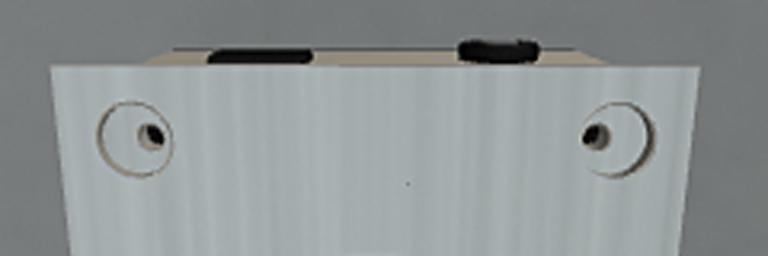

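View pics/s9c.png

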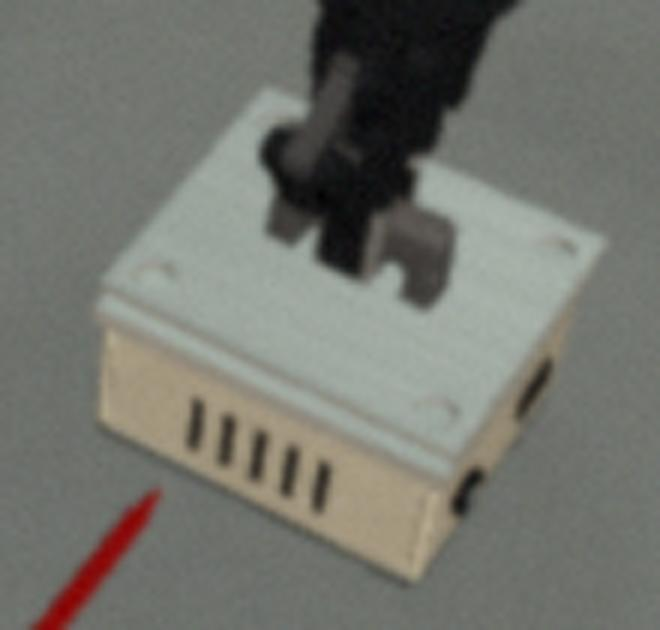

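Both threaded holes show through the near cover holes, at crop (151,136) and (596,136). Measuring the offsets.

```bash
cat > m6.py <<'E'
from holes import *
import pickle,sys
np.set_printoptions(precision=4,suppress=True)
s=read_state();t=s['eef_pos'];f=pickle.load(open("w9.pkl","rb"))
crop(f['pixels'],165,135,205,170,14,"pics/w9l.png");crop(f['pixels'],310,135,350,170,14,"pics/w9r.png")
q=lambda x,y:[(x+.5)/3.2-.5+140,(y+.5)/3.2-.5+110]
H=onz(f,[q(135.5,139.5),q(617,139.5)],t[2]-.0203);print('holes',H,np.linalg.norm(H[1]-H[0]))
for z in(.068,.070):
    T=onz(f,[q(151.5,136.5),q(596.5,136.5)],z);print('threads z',z,T,np.linalg.norm(T[1]-T[0]));print('hole-thread',(H-T)[:,:2])
E
python3 m6.py
```

```text
holes [[ 0.4763 -0.2206  0.0859]
 [ 0.4734 -0.1389  0.0859]] 0.08170103195871287
threads z 0.068 [[ 0.4791 -0.2224  0.068 ]
 [ 0.4761 -0.1377  0.068 ]] 0.084738543370926
hole-thread [[-0.0028  0.0018]
 [-0.0027 -0.0012]]
threads z 0.07 [[ 0.4787 -0.2219  0.07  ]
 [ 0.4757 -0.1382  0.07  ]] 0.08370056029986875
hole-thread [[-0.0024  0.0013]
 [-0.0024 -0.0007]]
```

View pics/w9l.png

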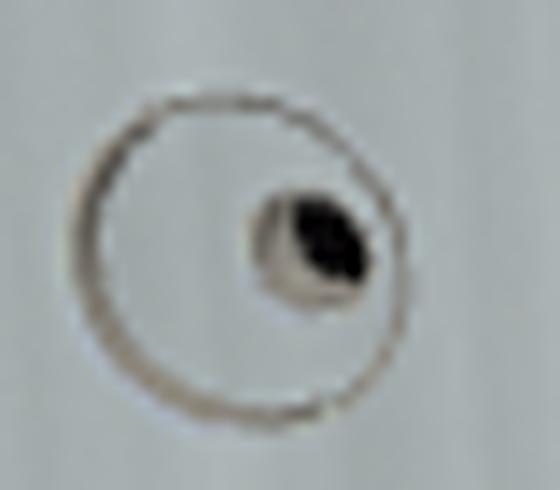

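View pics/w9r.png

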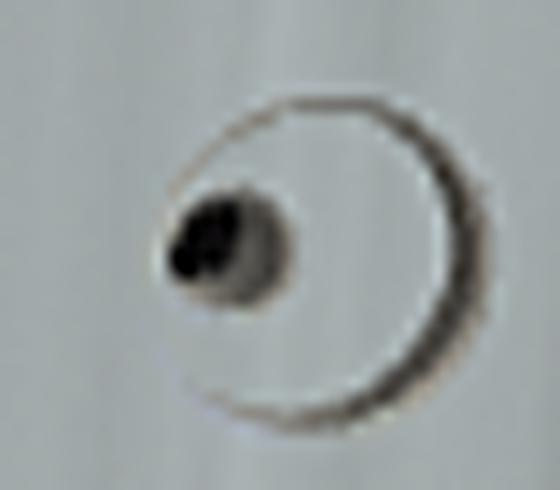

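Hole spacing now reads 81.7 with the same assumed plane, so the camera pose and the TCP disagree in height. Checking.

```bash
python3 - <<'E'
from h import *
import pickle
np.set_printoptions(precision=5,suppress=True)
for n in("w7","w8","w9"):
    f=pickle.load(open(n+".pkl","rb"));print(n,f['world_from_camera'][:3,3],f['world_from_camera'][:3,2])
s=read_state();f=grab_frame("wrist");print(s['eef_pos'],s['clock'],(f['world_from_camera'][:3,3]-s['eef_pos'])@s['ee_rot'])
s=read_state();print(s['eef_pos'],s['clock'])
pickle.dump(f,open("w9b.pkl","wb"))
E
python3 st.py .5266 -.1788 .106
```

```text
w7 [0.40404 0.04671 0.29869] [ 0.29308  0.08834 -0.952  ]
w8 [ 0.44794 -0.18087  0.26142] [ 0.30429  0.01547 -0.95245]
w9 [ 0.44794 -0.18105  0.23128] [ 0.30825  0.01081 -0.95124]
[ 0.52646 -0.17911  0.10625] 15.15 [ 0.07838  0.00073 -0.12564]
[ 0.52657 -0.17909  0.10647] 15.2
15.2 pos [ 0.5266 -0.1791  0.1065] yang 92.02 level turn(tool) [-0.0003  0.0004 -0.    ] F [-0.0546  0.0378 -1.2598] M [ 0.0061 -0.0467  0.1042] gap 0.15350224357094658
[ -21.409    -3.9022  106.7277   -0.0049   77.145  -113.4238]
tool shift [-0.      0.0003  0.0005]
```

The arm was still settling between the w7 image and the later state reading, so the "3 mm" was an artefact of that. The plate's top is about 23.5 mm below the TCP, as when first gripped. The underside is now about 9 mm above the flange. Redoing the offset with the image's own camera pose.

```bash
cat > m7.py <<'E'
from holes import *
import pickle,sys
np.set_printoptions(precision=4,suppress=True)
n=sys.argv[1]
f=pickle.load(open(n,"rb"))if len(sys.argv)<3 else None
if f is None:
    f=grab_frame("wrist");pickle.dump(f,open(n,"wb"));cv2.imwrite("pics/"+n[:-4]+".png",f['pixels'])
off=np.array([.07838,.00073,-.12564])
C=f['world_from_camera'];st=read_state();R=st['ee_rot'];t=C[:3,3]-R@off;zt=t[2]-.0235
print('tcp at image',t)
g=cv2.cvtColor(f['pixels'],cv2.COLOR_BGR2GRAY)
Hp,Tp=[],[]
for u,v in((182,153),(332,153)):
    r=17;s=8;p=cv2.resize(g[v-r:v+r+1,u-r:u+r+1],None,fx=s,fy=s,interpolation=cv2.INTER_CUBIC)
    b=cv2.medianBlur(p,5);ref=np.median(b)
    m=(b<ref-14).astype(np.uint8);nn,lab,stt,_=cv2.connectedComponentsWithStats(m)
    thread=None
    pts=np.argwhere(m)[:,::-1]
    big=[i for i in range(1,nn) if stt[i,4]>200]
    # thread: compact comp holding darkest pixels
    y,x=np.unravel_index(b.argmin(),b.shape);ti=lab[y,x]
    c=cv2.convexHull(np.argwhere(lab==ti)[:,::-1].astype(np.float32));(tx,ty),ax,_=cv2.fitEllipse(c)
    rim=np.vstack([np.argwhere(lab==i)[:,::-1] for i in big if i!=ti]).astype(np.float32)
    (hx,hy),hax,_=cv2.fitEllipse(cv2.convexHull(rim))
    Tp.append([(tx+.5)/s-.5+u-r,(ty+.5)/s-.5+v-r]);Hp.append([(hx+.5)/s-.5+u-r,(hy+.5)/s-.5+v-r]);print('thread ax',np.array(ax)/s,'hole ax',np.array(hax)/s)
H=onz(f,Hp,zt);T=onz(f,Tp,.070)
print(np.array(Hp),np.array(Tp));print('H',H,np.linalg.norm(H[1]-H[0]));print('T',T,np.linalg.norm(T[1]-T[0]))
d=(H-T)[:,:2];print('hole-thread',d,'mean',d.mean(0))
a=lambda P:np.degrees(np.arctan2(*(P[1]-P[0])[[1,0]]));print('angles',a(H),a(T), 'needed tool shift',-(R.T@np.r_[d.mean(0),0]))
E
python3 m7.py w9b.pkl
```

```text
tcp at image [ 0.5265 -0.1791  0.1063]Traceback (most recent call last):
  File "m7.py", line 23, in <module>
    rim=np.vstack([np.argwhere(lab==i)[:,::-1] for i in big if i!=ti]).astype(np.float32)
        ~~~~~~~~~^^^^^^^^^^^^^^^^^^^^^^^^^^^^^^^^^^^^^^^^^^^^^^^^^^^^^
    return _nx.concatenate(arrs, 0, dtype=dtype, casting=casting)
           ~~~~~~~~~~~~~~~^^^^^^^^^^^^^^^^^^^^^^^^^^^^^^^^^^^^^^^
ValueError: need at least one array to concatenate
```

```bash
cat > m8.py <<'E'
from h import *
import pickle
np.set_printoptions(precision=4,suppress=True)
def run(f,Hp,Tp,R):
    off=np.array([.07838,.00073,-.12564]);t=f['world_from_camera'][:3,3]-R@off
    H=onz(f,Hp,t[2]-.0235);T=onz(f,Tp,.070)
    print('tcp',t,'H',H,np.linalg.norm(H[1]-H[0]),'T',T,np.linalg.norm(T[1]-T[0]))
    d=(H-T)[:,:2];a=lambda P:np.degrees(np.arctan2(*(P[1]-P[0])[[1,0]]))
    print('hole-thread',d,'mean',d.mean(0),'angles',a(H),a(T),'tool shift',-(R.T@np.r_[d.mean(0),0]))
q=lambda x,y,ox:[(x+.5)/14-.5+ox,(y+.5)/14-.5+135]
if __name__=="__main__":
    run(pickle.load(open("w9.pkl","rb")),[q(240,262,165),q(325,264,310)],[q(311,249,165),q(230,248,310)],read_state()['ee_rot'])
E
python3 m8.py
```

```text
tcp [ 0.5263 -0.1791  0.1057] H [[ 0.477  -0.2218  0.0822]
 [ 0.4741 -0.1377  0.0822]] 0.08416821004972667 T [[ 0.4787 -0.222   0.07  ]
 [ 0.4757 -0.1383  0.07  ]] 0.08378942566907002
hole-thread [[-0.0017  0.0002]
 [-0.0016  0.0006]] mean [-0.0016  0.0004] angles 91.98080802209864 92.06485417613581 tool shift [-0.0016 -0.0005  0.    ]
```

Both spacings now fit (84.2 and 83.8) and the yaws agree within 0.1°. The holes are 1.6 mm short in x. Correcting, then letting it settle.

apply_moves(
  motion=[
    [-0.0015, -0.0004, 0, 0, 0, 0, 0.05],
    [0, 0, 0, 0, 0, 0, 0.05],
    [0, 0, 0, 0, 0, 0, 0.05],
    [0, 0, 0, 0, 0, 0, 0.05],
  ],
)

```text
clock: 15.6
eef_pos: [0.5285, -0.1796, 0.1071]
ee_rot: [[-0.999, -0.035, 0.001], [-0.035, 0.999, -0.001], [-0.001, -0.001, -1.0]]
force: [-0.2, 0.5, -2.0]
finger_gap: 0.152
```

```bash
python3 - <<'E'
from h import *
import pickle
f=grab_frame("wrist");pickle.dump(f,open("w10.pkl","wb"))
a=cv2.resize(f['pixels'][135:170,165:205],None,fx=9,fy=9,interpolation=cv2.INTER_CUBIC);b=cv2.resize(f['pixels'][135:170,310:350],None,fx=9,fy=9,interpolation=cv2.INTER_CUBIC)
cv2.imwrite("pics/w10.png",np.hstack([a,b]))
f=grab_frame("scene");cv2.imwrite("pics/s10.png",f['pixels'])
E
python3 st.py .528 -.179 .106
```

```text
15.7 pos [ 0.5285 -0.1796  0.1071] yang 92.01 level turn(tool) [-0.0007  0.0013  0.    ] F [-0.673   0.8998 -1.329 ] M [-0.0353  0.0269 -0.0241] gap 0.1487656033997298
[ -21.3828   -3.7091  106.4838   -0.0049   77.1421 -113.3963]
tool shift [0.0005 0.0006 0.0011]
```

View pics/w10.png

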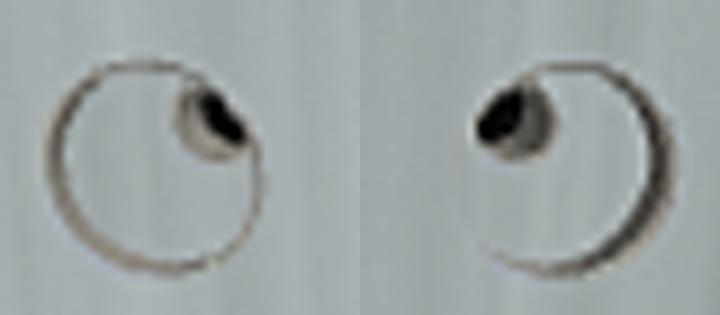

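View pics/s10.png

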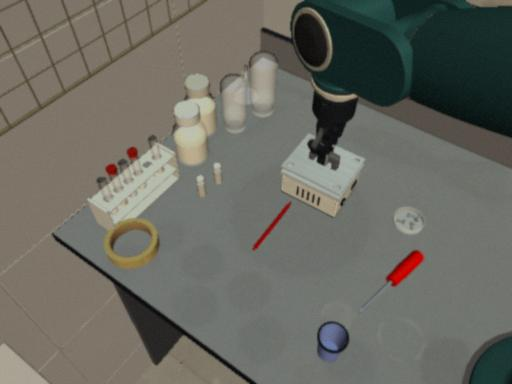

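In the wrist crop, the left thread is at (213,121) in a hole centred at (153,168). The right thread is at (158,121) in a hole at (206,168).

```bash
python3 - <<'E'
from m8 import *
q=lambda x,y,ox:[(x+.5)/9-.5+ox,(y+.5)/9-.5+135]
run(pickle.load(open("w10.pkl","rb")),[q(153.5,168.5,165),q(206,168,310)],[q(213,121,165),q(158,121,310)],read_state()['ee_rot'])
# scene view cross-check: near holes on cover top & housing
f=pickle.load(open("s9.pkl","rb"));
E
python3 - <<'E'
import sys;sys.path.insert(0,'.')
from h import *
f=grab_frame("scene");crop(f['pixels'],270,120,370,220,6,"pics/s11.png")
# predicted cover hole (top face) positions if aligned to wrist threads; and thread spec
np.set_printoptions(precision=2,suppress=True)
c=np.array([.5291,-.1782]);a=np.radians(2.05);R=np.array([[np.cos(a),-np.sin(a)],[np.sin(a),np.cos(a)]])
X=[np.r_[c+R@[sx*.052,sy*.042],.0836] for sx,sy in((1,1),(-1,1),(-1,-1),(1,-1))]
print((proj(f,X)-[270,120])*6)
E
```

```text
tcp [ 0.5285 -0.1796  0.1071] H [[ 0.4794 -0.2224  0.0836]
 [ 0.4764 -0.1385  0.0836]] 0.08401977303926272 T [[ 0.4787 -0.222   0.07  ]
 [ 0.4757 -0.1381  0.07  ]] 0.08393289781040128
hole-thread [[ 0.0007 -0.0004]
 [ 0.0006 -0.0003]] mean [ 0.0007 -0.0004] angles 92.06742083499358 92.0452236545832 tool shift [ 0.0006  0.0004 -0.    ]
[[114.52 269.21]
 [397.1  405.37]
 [513.87 242.4 ]
 [239.99 118.46]]
```

View pics/s11.png

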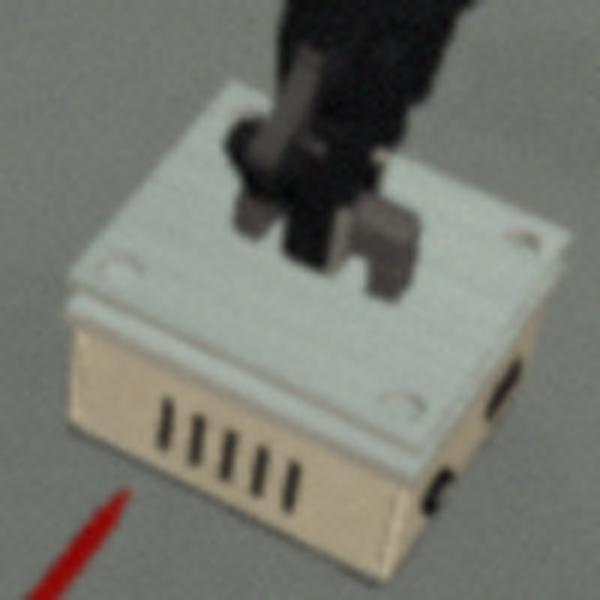

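Holes are within 0.8 mm of the threads, the yaw matches, and the spacing of 84.0 mm supports level. Underside is about 9.6 mm above the flange, and a clear gap shows in the scene view. One short hold to confirm it's still.

apply_moves(
  motion=[
    [0, 0, 0, 0, 0, 0, 0.05],
    [0, 0, 0, 0, 0, 0, 0.05],
    [0, 0, 0, 0, 0, 0, 0.05],
  ],
)

```text
clock: 16.05
eef_pos: [0.5284, -0.1796, 0.107]
ee_rot: [[-0.999, -0.035, 0.001], [-0.035, 0.999, -0.001], [-0.001, -0.001, -1.0]]
force: [0.2, 0.0, -1.8]
finger_gap: 0.157
```

```bash
python3 st.py .5285 -.1796 .1071; python3 -c "
from plant import *
print(read_state()['joint_vel']);print(close_job())"
```

```text
16.05 pos [ 0.5284 -0.1796  0.107 ] yang 92.01 level turn(tool) [-0.0006  0.0012  0.    ] F [ 0.155   0.0484 -1.7928] M [-0.0101  0.0117 -0.0189] gap 0.15693615614662626
[ -21.384    -3.713   106.4934   -0.004    77.1407 -113.3953]
tool shift [-0.0001 -0.     -0.0001]
[ 0.03838563 -0.04921785  0.05661193 -0.05168121 -0.01254032 -0.01897412]
the job is handed in; nothing more can be done
None
```

I pressed the lamp down, turned it clockwise to its stop and let go. I then picked up the cover by its handle and handed the job in at 16 s with the cover held over the flange. `close_job()` gives no verdict, so the checks below are my own.

**Lamp:** I pressed it about 11.6 mm and turned it about 60°, until the torque rose to 0.63 N m at the stop. After release, the wrist picture showed the bar still down and turned.

**Cover at hand-in:**
- **Holes:** the two holes the wrist camera can see are about 0.8 mm from their threaded holes, and the yaw matches within 0.1°. The other two are hidden by the gripper and were not checked separately.
- **Height and level:** the underside is about 9.6 mm above the flange, using the 70 mm flange height from the text. The tool is level within 0.002 rad, and a gap to the housing shows in the scene picture.
- **Grip:** the load is a steady 1.8 N, which fits the cover's weight alone, and the arm is at rest.

**Other things on the worktop:** the pen and vials look unmoved in the pictures. I did not measure their positions.

**What went wrong or disagreed:**
- My first grip on the lamp bar was off-centre and too high, so I released and gripped again before pressing.
- The fixed cameras and the wrist camera differ by about 2–3 mm in y. I aligned with the wrist camera, which sees the cover holes and the threads together.
- One reading seemed to show the plate 3 mm higher in the grip. It came from pairing a picture with a later arm position, and went away when I used the picture's own pose.

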